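Prop open the fume-filter box

TASK

The bench fume-filter box needs a new filter: lift its lid by the black bar right back until it stands on its own, unclip the prop rod inside and swing it up, then let the lid down gently onto the rod so that the rod's end sits in the slotted bracket under the lid and holds it open. Don't let the lid drop, and don't disturb the other things on the bench.

Things in the scene. Friction and masses are not known exactly. Their poses are not given: they have to be found in the camera images.
- filter_box: dark grey steel filter box fixed to the bench, 250 (x) x 300 (y) x 110 mm high, walls 4 mm; origin at the centre of its underside; its own +x points from the front (louvres, switch) to the hinge side, +y along the hinge line, z up. Round duct stub on its -y side, up to 97 mm high and 50 mm long. Inside, card-framed filter and a fan, both no higher than 50 mm.
- lid (a joint): angle of the light grey lid (252 mm from hinge to free edge, 306 mm wide, 8 mm thick, 0.28 to 0.42 kg; turns about the box's +y axis, free edge rising), rad: 0 shut, 1.66 at the stop, a little past upright. The hinge is only slightly stiff: the lid stays by itself only beyond about 1.45 rad; lower than that it falls shut. Resting on the rod in the slot it reads 1.02 to 1.06.
- lid_hinge (a point): on the hinge line, at its middle: 125 mm from the box's origin along the box's +x, 110.5 mm above the bench.
- lid_handle (a point): middle of the black bar handle on top of the lid: round bar 10 mm thick, 110 mm long along the box's y, on two end posts. With the lid shut, 222 mm from the hinge line towards the front and 51 mm above it, 42 mm from bar centre to lid top; the lid's edge is 30 mm beyond the bar. The bar can turn in the fingers, so a hand pointing down can follow it; fingers opened wide push on the lid.
- lid_slot (a point): centre of the slot (34 mm long away from the hinge, 14 mm wide along y) in the 3 mm plate of the dark steel bracket (54 x 40 mm) under the lid: 115 mm from the hinge line, 16 mm below the lid's underside, 85 mm from the lid's middle to the box's -y. Axes as the lid's (as the box's when shut): +z goes through the slot to the lid. The rod's end goes 16 mm past the plate, against the lid.
- rod (a joint): angle of the prop rod above level, rad: 0 lying in its clip, pointing to the hinge side; grows as its free end swings up in the box's x-z plane, up to 1.4. A stiff grommet (0.15 N m) holds it wherever it is left. The end is in line with the middle of the slot at 0.68; from 0.63 to 0.74 it also enters the slot.
- rod_pivot (a point): pivot of the rod: 90 mm from the box's origin towards the front, 85 mm towards the box's -y, 84 mm above the bench.
- rod_grip (a point): centre of the orange sleeve on the rod, 12 mm thick, 50 mm long, 100 mm from the pivot. The rod is a steel rod 7 mm thick; beside the sleeve there is 55 mm free on either side and 35 mm under it. The sprung clip holds the rod 165 mm from the pivot; it snaps open at an upward pull of some 7 N at the sleeve.
- rod_tip (a point): free end of the rod, with an orange cap.
- spare_filter: new filter panel in a card frame, 200 x 150 x 22 mm, lying flat; leave it alone.
- cutters: side cutters with yellow handles, 125 mm long, lying flat; leave alone.
- solder_spool: metal spool of solder, 60 mm wide, 42 mm high; leave alone.
- flux_bottle: amber bottle, 44 mm wide, 105 mm high; leave alone.
- tip_tin: open brass tip-cleaner tin, 64 mm wide, 45 mm high; leave alone.
- screwdriver: screwdriver with green handle, 170 mm long, lying flat; leave alone.
- screw_tray: blue open tray, 90 x 65 x 25 mm; leave alone.

How it is judged:
On the way, in this order (a step that is already met when the one before it is completed fails the run):
1. the lid is raised until it stands near upright (beyond 1.3 rad) (value of joint lid above 1.3 rad), for 0.2 s.
2. the rod is out of its clip and swung up (beyond 0.4 rad) (value of joint rod above 0.4 rad), for 0.2 s.
At the end, for the whole second after the job is handed in: The lid rests still on the prop rod at 0.95 to 1.15 rad, the rod's end through the slot of the bracket (8 to 22 mm past the slot plate's middle, within 20 mm of the slot's centre along it) (z of rod_tip in the frame of lid_slot between 0.008 and 0.022 m and x of rod_tip in the frame of lid_slot between -0.02 and 0.02 m and value of joint lid between 0.95 and 1.15 rad and velocity of joint lid between -0.05 and 0.05 rad/s and velocity of joint rod between -0.05 and 0.05 rad/s); the robot touches nothing.
It fails at once if the lid drops (falls shut faster than 2.5 rad/s) (velocity of joint lid below -2.5 rad/s).
It fails at once if another thing on the bench is moved more than 30 mm (distance of any of spare_filter, cutters, solder_spool, flux_bottle, tip_tin, screwdriver, screw_tray from where it was at the start of the episode above 0.03 m).
It also fails if it takes over 72 s, if anything falls off the work surface, if the arm or the gripper's body presses on something with over 40 N, if the wrist force passes 120 N, or if a joint passes its speed limit or range.

ROBOT

A 6-joint arm with a two-finger parallel gripper is mounted at the origin on the work surface. World frame = base frame: x ahead of the robot, y to its left, z up, the work surface at z = 0. Lengths are in m, angles in rad, forces in N, time in s.
With the tool pointing down it reaches from about 0.425 to 0.95 m from the base axis. Payload 3.5 kg.
Tool frame: the origin (TCP) lies between the finger pads; the fingertips stand 14 mm ahead of it and the grasp point (between the pads) lies 5 mm behind it; z points along the fingers, y is the direction in which the jaws open and shut (so a half turn about z gives the same grasp; the last joint's range is limited). The gripper opens to 85 mm and grips with 20 to 120 N. Pads are 22 mm wide; open, the fingers measure 114 mm over their backs; the gripper's body (76 mm by 85 mm) begins 54 mm behind the grasp point. The pads swing forward as they close: fully open they stand 13 mm farther back than shut.
Start: joints at [-1.274, 0.286, 1.577, -0, 1.279, -0.15], TCP at [0.292, -0.609, 0.245] pointing down, gripper open.
Joint ranges: [-2.77, 2.77], [-0.9, 2.22], [0.21, 2.48], [-1.53, 4.67], [0.24, 2.81], [-2.84, 2.84]. Speed limits (rad/s): [2.79, 2.79, 3.14, 3.14, 3.14, 3.14].

INTERFACE

Orientations are given as a unit quaternion [x, y, z, w].
In Python, from plant import ctrl gives the robot as it stands. The module is installed in compiled form; this text tells all that it offers.
- The arm moves only by the tool servo_tool, never from a script. Its argument "increments" is text: rows parted by semicolons, each of 7 numbers parted by spaces: the turn, a rotation vector about the tool's x, y, z in rad, then the shift along the tool's x, y, z in cm, then the finger opening in cm, from 0 to 8.54. In form: ax ay az dx dy dz claw; .... A call has 1 to 10 rows; each row is the pose to reach, as a shift and turn from the pose commanded when the call began, along the tool's axes at that moment; what a row does not reach only later rows make up. A row lasts 1/12 s, in which the tool goes at most 41.7 mm and 7.16 degrees, less where a joint would pass 70% of its speed; a pose out of reach is approached as far as the arm can. A call with a gripper value outside its range is refused whole. The fingers move at their own pace and stop on an object; "grip_force" is the grip in N (left out, the last holds). Time passes only in rows, so rows that repeat a pose let the fingers close. It gives the time, the measured TCP pose, the force and the opening at its end, in the units of the state.
- ctrl.get_state(): the state, without advancing time (a new reading comes with each control period).
- ctrl.read_camera(name): name is "side" or "top"; returns (picture, depth): 480x640x3 uint8, red, green, blue; 480x640 float32, m along the optical axis (not along the pixel's ray), 0 where there is no reading.
- ctrl.camera_info(name): a dict with "camera_matrix" (3x3 intrinsics, pixels), "world_to_cam" (4x4, takes a point from world to camera coordinates). Camera axes: x right, y down, z forward; pixel columns grow to the right and rows downward; lengths in m; the calibration is good to about 2 mm. A picture is of the moment at which its call begins. camera_info takes no time and is no camera call.
- ctrl.sign_off(): hands the job in, once; it reports no verdict.
The state is a dict: "time": time; "qpos": joint angles; "dq": joint speeds; "joint_efforts": joint torques, N m; "eef_pos": TCP position; "tcp_rot": TCP orientation; "contact_force": force on the tool from outside, world axes, zero at the start; "wrist_torque": the same for the moment, N m; "opening": opening from 0.0 (shut) to 1.0 (fully open).
Only numpy, scipy, OpenCV 4.12 (cv2) and the standard library are available. Lean on these libraries where they do the work, as an engineer would, in place of code of your own. Each camera call takes 0.05 s, during which the arm holds its last target.

## Working session

There is one attempt and no reset: what is moved stays moved. The work goes in short steps, Python scripts to look and compute and a tool call to move; the robot and the scene stay as the last step left them, time stands still between calls to the robot, and variables do not carry over. Pictures are saved under pics/ and viewed, and the job is handed in when it is done.

Besides the shell and the picture viewer there is one more tool, called after ">>>" as name(argument=value, ...) on one line, values as JSON. servo_tool: Moves the arm, as the interface text tells. Its arguments: {"type":"object","properties":{"increments":{"type":"string"},"grip_force":{"type":"number"}},"required":["increments"]}

```bash
mkdir -p pics
python3 - <<'E'
from plant import ctrl
import cv2,numpy as np
for n in("side","top"):
    p,d=ctrl.read_camera(n); cv2.imwrite(f"pics/{n}0.png",p[:,:,::-1]); np.save(f"pics/{n}0.npy",d)
    i=ctrl.camera_info(n); print(n,np.round(i["camera_matrix"],1).tolist(),np.round(i["world_to_cam"],3).tolist())
s=ctrl.get_state()
for k,v in s.items(): print(k,np.round(v,3))
E
```

```text
side [[434.2, 0.0, 313.9], [0.0, 434.2, 241.5], [0.0, 0.0, 1.0]] [[-0.941, -0.338, 0.006, 0.527], [-0.268, 0.734, -0.624, 0.24], [0.206, -0.589, -0.781, 0.908], [0.0, 0.0, 0.0, 1.0]]
top [[576.9, 0.0, 321.1], [0.0, 576.9, 243.1], [0.0, 0.0, 1.0]] [[-0.004, -1.0, -0.003, -0.013], [-0.977, 0.005, -0.213, 0.602], [0.213, 0.002, -0.977, 1.248], [0.0, 0.0, 0.0, 1.0]]
time 0.1
qpos [-1.274  0.287  1.578  0.     1.279 -0.15 ]
dq [ 0.001 -0.003 -0.004 -0.    -0.001  0.001]
joint_efforts [-1.000e-03 -4.073e+01 -2.937e+01 -0.000e+00  3.000e-03 -0.000e+00]
eef_pos [ 0.292 -0.608  0.244]
tcp_rot [ 0.975  0.222 -0.    -0.001]
contact_force [-0.01  -0.428 -0.046]
wrist_torque [ 0.009 -0.01   0.011]
opening 0.998
```

View pics/side0.png

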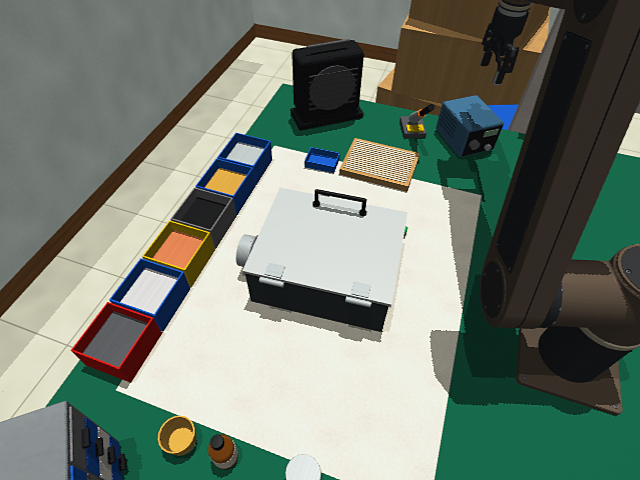

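View pics/top0.png

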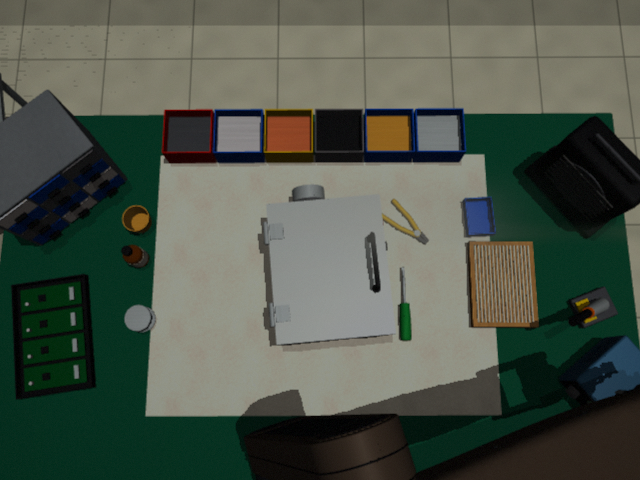

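```bash
cat > h.py <<'E'
import numpy as np,cv2
from plant import ctrl
def cloud(n,d):
    i=ctrl.camera_info(n);K=np.array(i["camera_matrix"]);T=np.array(i["world_to_cam"])
    v,u=np.mgrid[0:480,0:640]; P=np.stack([(u-K[0,2])*d/K[0,0],(v-K[1,2])*d/K[1,1],d],-1)
    return (P-T[:3,3])@T[:3,:3]
def ray(n,uv,z):
    i=ctrl.camera_info(n);K=np.array(i["camera_matrix"]);T=np.array(i["world_to_cam"])
    R=T[:3,:3];c=-R.T@T[:3,3]; r=R.T@np.array([(uv[0]-K[0,2])/K[0,0],(uv[1]-K[1,2])/K[1,1],1]); return c+r*(z-c[2])/r[2]
E
python3 - <<'E'
from h import *
for n in("top","side"):
    d=np.load(f"pics/{n}0.npy"); W=cloud(n,d); W[d<=0]=9
    m=(abs(W[...,2]-.1195)<.006)&(W[...,0]>.3)&(W[...,0]<.85)&(abs(W[...,1])<.3)
    m=m.astype(np.uint8); m=cv2.morphologyEx(m,cv2.MORPH_OPEN,np.ones((5,5)))
    k,l,st,_=cv2.connectedComponentsWithStats(m); j=1+np.argmax(st[1:,4]); q=W[l==j]
    r=cv2.minAreaRect((q[:,:2]*1000).astype(np.float32)); print(n,r,np.round(cv2.boxPoints(r)),np.median(q[:,2]))
    m=(W[...,2]>.145)&(W[...,2]<.18)&(W[...,0]>.45)&(W[...,0]<.75)&(W[...,1]>-.25)&(W[...,1]<.05)
    q=W[m]; print(len(q)); r=cv2.minAreaRect((q[:,:2]*1000).astype(np.float32)); print('bar',r,q.mean(0),q[:,2].max())
E
```

```text
top ((536.8107299804688, -33.09635925292969), (309.8973693847656, 254.55828857421875), 5.122674465179443) [[ 371.   80.]
 [ 394. -174.]
 [ 703. -146.]
 [ 680.  108.]] 0.1185333879046942
272
bar ((544.6730346679688, -128.87974548339844), (119.43755340576172, 10.100469589233398), 5.008637428283691) [ 0.54295733 -0.12873741  0.16391671] 0.17021913059855925
side ((538.9535522460938, -29.582839965820312), (309.7417297363281, 264.76763916015625), 5.046498775482178) [[ 373.   89.]
 [ 396. -175.]
 [ 705. -148.]
 [ 682.  116.]] 0.12029100227107209
276
bar ((546.336181640625, -128.38169860839844), (118.11190032958984, 12.47741985321045), 4.57527494430542) [ 0.54574827 -0.12680283  0.16315516] 0.16917586090676484
```

>>> servo_tool(increments="0 0 0.03 1.5 -1.1 -0.5 5; 0 0 0.07 4 -3 -1.1 5; 0 0 0.11 7 -5 -1.7 5; 0 0 0.15 10 -7.4 -2.3 5; 0 0 0.19 13 -9.6 -2.9 5; 0 0 0.23 16 -11.8 -3.5 5; 0 0 0.27 19 -14.1 -4.1 5; 0 0 0.31 22 -16.3 -4.7 5; 0 0 0.34 25 -18.5 -5.2 5; 0 0 0.36 28 -20.7 -5.5 5", grip_force=30)

```text
time: 0.93
eef_pos: [0.4552, -0.2993, 0.3006]
tcp_rot: [0.999, 0.043, 0.0, 0.0]
contact_force: [0.9, 0.1, -0.1]
opening: 0.586
```

```bash
cat >> h.py <<'E'
from scipy.spatial.transform import Rotation as Ro
yaw=np.deg2rad(5.06); bx=np.array([-np.sin(yaw),np.cos(yaw),0]); by=np.array([-np.cos(yaw),-np.sin(yaw),0]); ez=np.array([0,0,1.])
hand0=np.array([.5455,-.1286,.1615]); hinge=hand0+.222*bx-.051*ez; O=hinge-.125*bx-.1105*ez
piv=O-.09*bx-.085*by+.084*ez
def handle(t): return hinge-bx*(.222*np.cos(t)-.051*np.sin(t))+ez*(.222*np.sin(t)+.051*np.cos(t))
def sleeve(a,r=.1): return piv+r*(np.cos(a)*bx+np.sin(a)*ez)
def st():
    s=ctrl.get_state(); R=Ro.from_quat(s["tcp_rot"]).as_matrix(); p=np.array(s["eef_pos"])
    print("t",s["time"],"p",np.round(p,4),"yangle",np.degrees(np.arctan2(R[1,1],R[0,1])),"z",np.round(R[:,2],3),"F",np.round(s["contact_force"],1),"op",round(s["opening"],3),"q",np.round(s["qpos"],2))
    return p,R
def to(g): # target grasp point with tool down -> tool shift cm of TCP
    p,R=st(); t=g-.005*ez if True else g; print("shift cm",np.round(100*R.T@(t-p),2))
E
python3 - <<'E'
from h import *
to(handle(0)); print(hinge,O,piv,sleeve(0))
E
```

```text
t 0.9333 p [ 0.4552 -0.2993  0.3006] yangle -85.11959910592958 z [ 0. -0. -1.] F [ 0.9  0.1 -0.1] op 0.586 q [-0.77 -0.04  1.84  0.    1.35  0.72]
shift cm [ 10.44 -16.24  14.41]
[0.52591984 0.09253484 0.1105    ] [ 5.36944706e-01 -3.19780204e-02  1.38777878e-17] [ 0.62955135 -0.11413037  0.084     ] [ 0.62073146 -0.01452008  0.084     ]
```

>>> servo_tool(increments="0 0 0 1.5 -2.3 0 5; 0 0 0 3.5 -5.3 0.5 5; 0 0 0 5.5 -8.5 1.5 5; 0 0 0 7.5 -11.6 2.5 5; 0 0 0 9.2 -14.2 4 5; 0 0 0 10.2 -15.8 5.5 5; 0 0 0 10.4 -16.2 7 5; 0 0 0 10.4 -16.2 8.5 5; 0 0 0 10.4 -16.2 9.5 5; 0 0 0 10.4 -16.2 10 5")

```text
time: 1.77
eef_pos: [0.5433, -0.1301, 0.198]
tcp_rot: [0.999, 0.044, -0.002, -0.001]
contact_force: [-0.9, -0.7, -0.5]
opening: 0.59
```

Run:
```python
from h import *
to(handle(0))
for n in("side","top"):
    p,d=ctrl.read_camera(n); cv2.imwrite(f"pics/{n}1.png",p[120:360,180:500,::-1].repeat(2,0).repeat(2,1))
```

```text
t 1.7667 p [ 0.5433 -0.1301  0.198 ] yangle -85.00947819168576 z [-0.003  0.001 -1.   ] F [-0.9 -0.7 -0.5] op 0.59 q [-0.42  0.08  1.91 -0.    1.16  1.07]
shift cm [ 0.25 -0.12  4.15]
```

View pics/side1.png

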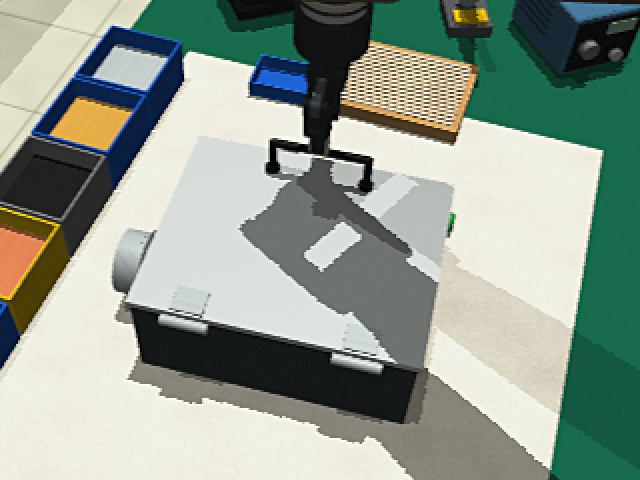

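The hand hangs over the middle of the bar (crop pixel ~(318,150)), with the jaws astride it. I'll go down and grip.

>>> servo_tool(increments="0 0 0 0.2 -0.1 1 5; 0 0 0 0.2 -0.1 2 5; 0 0 0 0.2 -0.1 3 5; 0 0 0 0.2 -0.1 3.8 5; 0 0 0 0.2 -0.1 4.1 5; 0 0 0 0.2 -0.1 4.1 3; 0 0 0 0.2 -0.1 4.1 1; 0 0 0 0.2 -0.1 4.1 0.5; 0 0 0 0.2 -0.1 4.1 0.5; 0 0 0 0.2 -0.1 4.1 0.5", grip_force=35)

```text
time: 2.7
eef_pos: [0.5466, -0.1294, 0.16]
tcp_rot: [0.999, 0.043, 0.001, 0.0]
contact_force: [0.6, 1.1, 0.9]
opening: 0.101
```

Run:
```python
from h import *
to(handle(0)); p,R=st()
h0=handle(0)
for t in np.arange(0,1.651,.05): d=100*R.T@(handle(t)-h0); print(round(t,2),np.round(d,1))
```

```text
t 2.7 p [ 0.5466 -0.1294  0.16  ] yangle -85.02778194069091 z [ 0.001 -0.    -1.   ] F [0.6 1.1 0.9] op 0.101 q [-0.41  0.12  1.93  0.    1.09  1.07]
shift cm [-0.1  -0.09  0.35]
t 2.7 p [ 0.5466 -0.1294  0.16  ] yangle -85.02778194069091 z [ 0.001 -0.    -1.   ] F [0.6 1.1 0.9] op 0.101 q [-0.41  0.12  1.93  0.    1.09  1.07]
0.0 [0. 0. 0.]
0.05 [ 0.  -0.3 -1.1]
0.1 [ 0.  -0.6 -2.2]
0.15 [ 0.  -1.  -3.3]
0.2 [ 0.  -1.5 -4.3]
0.25 [ 0.  -2.  -5.3]
0.3 [ 0.  -2.5 -6.3]
0.35 [ 0.  -3.1 -7.3]
0.4 [ 0.  -3.7 -8.2]
0.45 [ 0.  -4.4 -9.1]
0.5 [  0.   -5.2 -10. ]
0.55 [  0.   -5.9 -10.9]
0.6 [  0.   -6.8 -11.6]
0.65 [  0.   -7.6 -12.4]
0.7 [  0.   -8.5 -13.1]
0.75 [  0.   -9.4 -13.8]
0.8 [  0.  -10.4 -14.4]
0.85 [ -0.  -11.4 -14.9]
0.9 [ -0.  -12.4 -15.5]
0.95 [ -0.  -13.4 -15.9]
1.0 [ -0.  -14.5 -16.3]
1.05 [ -0.  -15.6 -16.7]
1.1 [ -0.  -16.7 -17. ]
1.15 [ -0.  -17.8 -17.2]
1.2 [ -0.  -18.9 -17.4]
1.25 [ -0.  -20.  -17.6]
1.3 [ -0.  -21.2 -17.7]
1.35 [ -0.  -22.3 -17.7]
1.4 [ -0.  -23.4 -17.6]
1.45 [ -0.  -24.6 -17.6]
1.5 [ -0.  -25.7 -17.4]
1.55 [ -0.  -26.8 -17.2]
1.6 [ -0.  -27.9 -16.9]
1.65 [ -0.  -29.  -16.6]
```

>>> servo_tool(increments="0 0 0 0 -0.15 -0.5 0.5; 0 0 0 0 -0.3 -1.1 0.5; 0 0 0 0 -0.6 -2.2 0.5; 0 0 0 0 -1 -3.3 0.5; 0 0 0 0 -1.5 -4.3 0.5; 0 0 0 0 -2 -5.3 0.5; 0 0 0 0 -2.5 -6.3 0.5; 0 0 0 0 -3.1 -7.3 0.5; 0 0 0 0 -3.7 -8.2 0.5; 0 0 0 0 -4.1 -8.7 0.5")

```text
time: 3.53
eef_pos: [0.543, -0.0887, 0.2488]
tcp_rot: [0.999, 0.044, 0.001, 0.001]
contact_force: [1.6, -7.0, 0.8]
opening: 0.099
```

Run:
```python
from h import *
p,R=st()
p,d=ctrl.read_camera("side"); cv2.imwrite(f"pics/side2.png",p[60:360,180:580,::-1].repeat(2,0).repeat(2,1))
h0=handle(.43)
for t in [.5,.55,.6,.65,.7,.75,.8,.85,.9,.95]: d=100*R.T@(handle(t)-h0); print(round(t,2),np.round(d,1))
```

```text
t 3.5333 p [ 0.543  -0.0887  0.2488] yangle -84.98942012712195 z [ 0.002 -0.003 -1.   ] F [ 1.6 -7.   0.8] op 0.099 q [-0.35  0.01  1.88 -0.    1.25  1.14]
0.5 [ 0.  -1.  -1.2]
0.55 [ 0.  -1.8 -2.1]
0.6 [ 0.  -2.6 -2.9]
0.65 [ 0.  -3.5 -3.6]
0.7 [ 0.  -4.3 -4.3]
0.75 [ 0.  -5.3 -5. ]
0.8 [ 0.  -6.2 -5.6]
0.85 [ 0.  -7.2 -6.2]
0.9 [ 0.  -8.2 -6.7]
0.95 [ 0.  -9.3 -7.2]
```

View pics/side2.png

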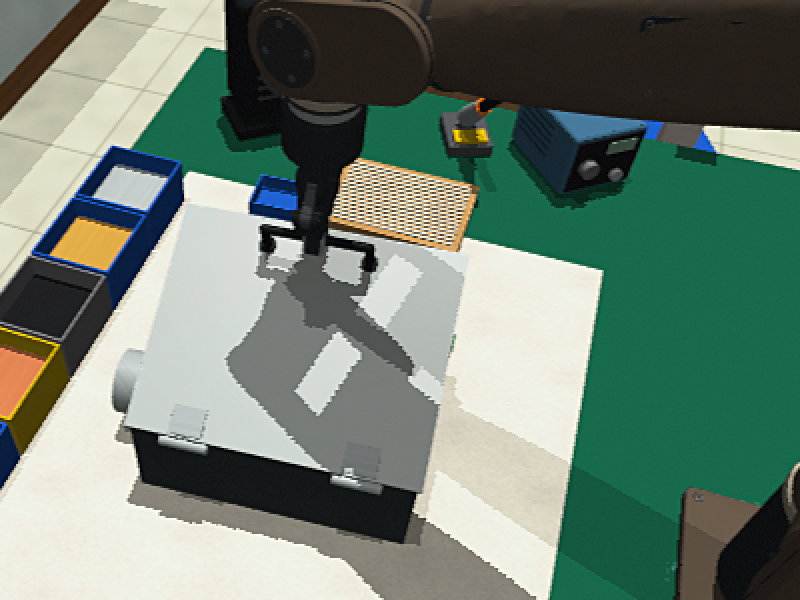

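The lid has risen with the hand, and the bar is still in the jaws at crop pixel ~(315,240). I'll continue along the arc.

>>> servo_tool(increments="0 0 0 0 -0.4 -0.6 0.5; 0 0 0 0 -1 -1.2 0.5; 0 0 0 0 -1.8 -2.1 0.5; 0 0 0 0 -2.6 -2.9 0.5; 0 0 0 0 -3.5 -3.6 0.5; 0 0 0 0 -4.3 -4.3 0.5; 0 0 0 0 -5.3 -5 0.5; 0 0 0 0 -6.2 -5.6 0.5; 0 0 0 0 -7.2 -6.2 0.5; 0 0 0 0 -8.2 -6.7 0.5")

```text
time: 4.42
eef_pos: [0.536, -0.0084, 0.317]
tcp_rot: [0.999, 0.043, 0.001, 0.003]
contact_force: [0.4, -5.2, 6.2]
opening: 0.095
```

Run:
```python
from h import *
p,R=st()
h0=handle(.9); print(h0)
for t in [.95,1,1.05,1.1,1.15,1.2,1.25,1.3,1.35,1.4]: d=100*R.T@(handle(t)-h0); print(round(t,2),np.round(d,1))
```

```text
t 4.4167 p [ 0.536  -0.0084  0.317 ] yangle -85.05534518803212 z [ 0.003 -0.005 -1.   ] F [ 0.4 -5.2  6.2] op 0.095 q [-0.2  -0.07  1.84 -0.    1.37  1.28]
[ 0.53456755 -0.0051308   0.31610068]
0.95 [-0.  -1.  -0.5]
1 [-0.  -2.1 -0.9]
1.05 [-0.  -3.2 -1.3]
1.1 [-0.  -4.3 -1.6]
1.15 [-0.  -5.4 -1.8]
1.2 [-0.  -6.5 -2. ]
1.25 [-0.  -7.6 -2.2]
1.3 [-0.  -8.8 -2.2]
1.35 [-0.  -9.9 -2.3]
1.4 [ -0.  -11.   -2.2]
```

>>> servo_tool(increments="0 0 0 0 -1 -0.5 0.5; 0 0 0 0 -2.1 -0.9 0.5; 0 0 0 0 -3.2 -1.3 0.5; 0 0 0 0 -4.3 -1.6 0.5; 0 0 0 0 -5.4 -1.8 0.5; 0 0 0 0 -6.5 -2 0.5; 0 0 0 0 -7.6 -2.2 0.5; 0 0 0 0 -8.8 -2.2 0.5; 0 0 0 0 -9.9 -2.3 0.5; 0 0 0 0 -11 -2.2 0.5")

```text
time: 5.25
eef_pos: [0.5262, 0.1038, 0.338]
tcp_rot: [0.999, 0.043, 0.001, -0.0]
contact_force: [0.3, -1.1, 8.4]
opening: 0.099
```

Run:
```python
from h import *
p,R=st()
h0=handle(1.4); print(h0)
for t in [1.45,1.5,1.55,1.6]: d=100*R.T@(handle(t)-h0); print(round(t,2),np.round(d,1))
```

```text
t 5.25 p [0.5262 0.1038 0.338 ] yangle -85.01949322657649 z [ 0.003  0.001 -1.   ] F [ 0.3 -1.1  8.4] op 0.099 q [ 0.01 -0.08  1.81  0.    1.41  1.49]
[0.52481513 0.10501126 0.33793816]
1.45 [-0.  -1.1  0.1]
1.5 [-0.  -2.3  0.2]
1.55 [-0.  -3.4  0.4]
1.6 [-0.  -4.5  0.7]
```

>>> servo_tool(increments="0 0 0 0 -1.1 0 0.5; 0 0 0 0 -2.3 0.1 0.5; 0 0 0 0 -3.4 0.3 0.5; 0 0 0 0 -4 0.4 0.5; 0 0 0 0 -4.4 0.5 0.5; 0 0 0 0 -4.4 0.5 0.5; 0 0 0 0 -4.4 0.5 1.4; 0 0 0 0 -4.4 0.5 2; 0 0 0 0 -4.4 0.5 2.5; 0 0 0 0 -4.4 0.5 2.5")

```text
time: 6.08
eef_pos: [0.5213, 0.1462, 0.3289]
tcp_rot: [0.999, 0.043, -0.002, -0.0]
contact_force: [-0.3, -0.6, 0.5]
opening: 0.293
```

Run:
```python
from h import *
st()
p,d=ctrl.read_camera("side"); cv2.imwrite(f"pics/side3.png",p[0:300,180:580,::-1].repeat(2,0).repeat(2,1))
```

```text
t 6.0833 p [0.5213 0.1462 0.3289] yangle -85.0598078723661 z [-0.004 -0.    -1.   ] F [-0.3 -0.6  0.5] op 0.293 q [ 0.09 -0.06  1.81  0.    1.4   1.57]
```

View pics/side3.png

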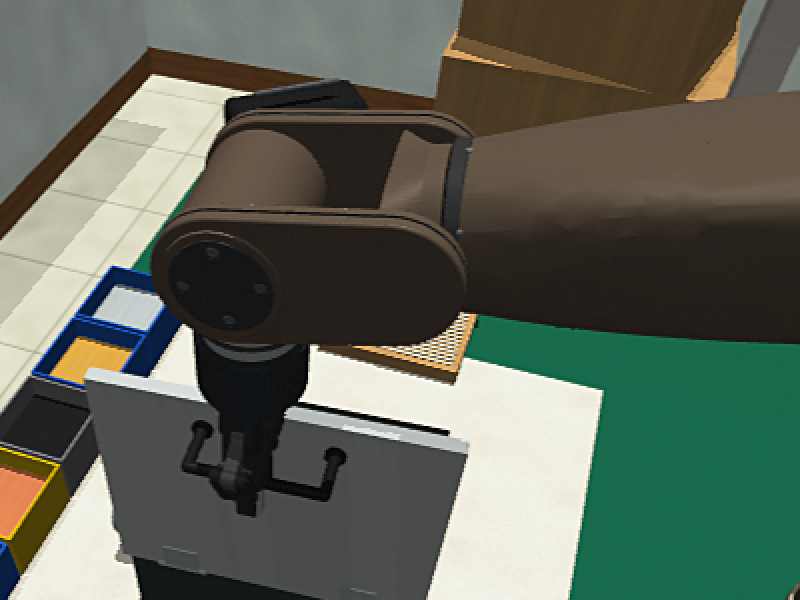

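>>> servo_tool(increments="0 0 0 0 0 -1 2.5; 0 0 0 0 0 -3 2.5; 0 0 0 0 0 -5.5 2.5; 0 0 0 0 0.3 -7.5 2.5; 0 0 0 0.5 1.5 -8.5 2.5; 0 0 0 1.5 4 -9 3; 0 0 -0.1 3 7 -9 4; 0 0 -0.21 4.5 10 -9 5; 0 0 -0.32 6 13 -9 6; 0 0 -0.43 7.5 15 -9 6")

```text
time: 6.97
eef_pos: [0.6107, 0.0, 0.42]
tcp_rot: [0.966, 0.257, -0.001, 0.0]
contact_force: [-0.5, 0.8, -1.0]
opening: 0.702
```

Run:
```python
from h import *
to(sleeve(0))
for n in("side","top"):
    p,d=ctrl.read_camera(n); np.save(f"pics/{n}4.npy",d);cv2.imwrite(f"pics/{n}4.png",p[:,:,::-1])
```

```text
t 6.9667 p [0.6107 0.     0.42  ] yangle -60.2079973399254 z [-0.001 -0.001 -1.   ] F [-0.5  0.8 -1. ] op 0.702 q [-0.17  0.07  1.51 -0.    1.56  0.89]
shift cm [ 0.19  1.75 34.1 ]
```

View pics/side4.png

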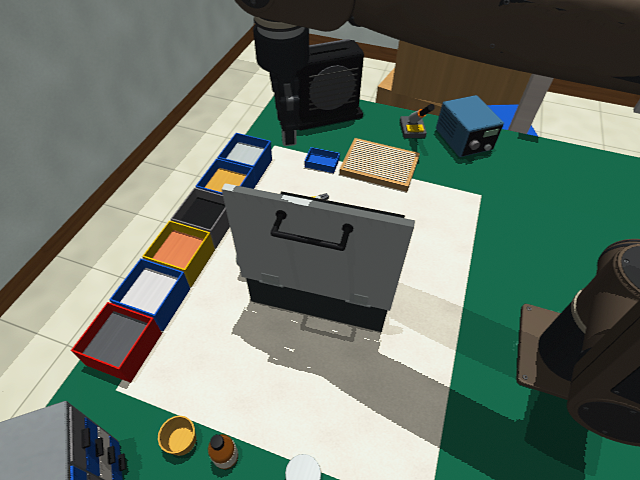

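View pics/top4.png

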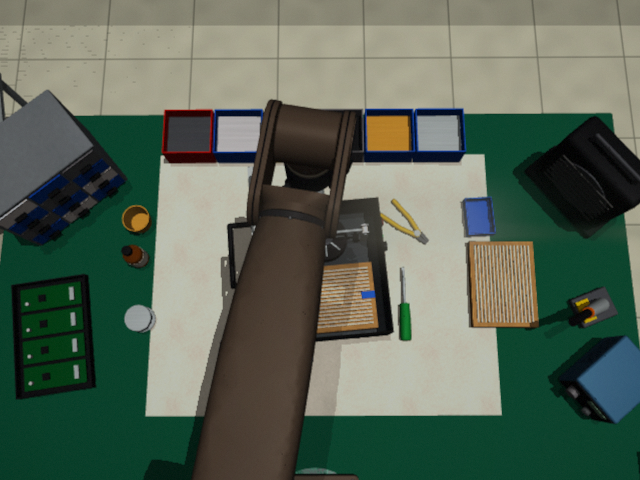

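Run:
```python
from h import *
for n in("top","side"):
    d=np.load(f"pics/{n}4.npy"); W=cloud(n,d).reshape(-1,3)[d.ravel()>0]
    print(n)
    for x in np.arange(.1,.75,.05):
        q=W[(abs(W[:,0]-x)<.01)&(W[:,2]>.45)&(abs(W[:,1])<.4)]
        if len(q)>10: print(round(x,2),'y',np.round(np.percentile(q[:,1],[1,99]),3),'z',np.round(np.percentile(q[:,2],[1,99]),3))
d=np.load("pics/side4.npy"); W=cloud("side",d).reshape(-1,3)[d.ravel()>0]
L=(W-hinge); l=np.c_[L@bx,L@by,L[:,2]]; q=l[(abs(l[:,1])<.14)&(l[:,2]>.05)&(l[:,2]<.24)&(abs(l[:,0])<.07)]
for z in(.06,.1,.2,.23): 
    s=q[abs(q[:,2]-z)<.01]; print(z,np.percentile(s[:,0],[5,50,95]),len(s))
i=ctrl.camera_info("top");K=i["camera_matrix"];T=np.array(i["world_to_cam"])
for a in(0,.1,.165,.2): c=T[:3,:3]@sleeve(0,a)+T[:3,3]; print(a,(K@c/c[2])[:2])
```

```text
top
0.2 y [0.013 0.109] z [0.652 0.704]
0.25 y [0.007 0.112] z [0.694 0.714]
0.3 y [-0.001  0.103] z [0.691 0.711]
0.35 y [-0.009  0.095] z [0.685 0.709]
0.4 y [-0.015  0.084] z [0.673 0.706]
0.45 y [-0.019  0.071] z [0.67  0.703]
0.5 y [-0.038  0.072] z [0.656 0.7  ]
0.55 y [-0.048  0.065] z [0.632 0.694]
0.6 y [-0.057  0.055] z [0.515 0.695]
0.65 y [-0.024  0.048] z [0.664 0.689]
side
0.25 y [0.108 0.118] z [0.636 0.707]
0.3 y [0.1   0.109] z [0.632 0.701]
0.35 y [0.091 0.101] z [0.629 0.691]
0.4 y [0.079 0.09 ] z [0.627 0.68 ]
0.45 y [0.064 0.079] z [0.625 0.669]
0.5 y [0.042 0.076] z [0.62 0.66]
0.55 y [0.064 0.069] z [0.62  0.651]
0.6 y [0.006 0.061] z [0.464 0.64 ]
0.65 y [-0.027  0.053] z [0.459 0.631]
0.06 [0.00701878 0.00825284 0.00954755] 824
0.1 [0.00731553 0.00851499 0.00974809] 935
0.2 [0.007798   0.009167   0.01034473] 1186
0.23 [0.00822379 0.00990581 0.05578279] 2144
0 [364.55586653 229.00726984]
0.1 [320.35456643 233.0365504 ]
0.165 [291.56184523 235.66122323]
0.2 [276.03782687 237.07635413]
```

>>> servo_tool(increments="0 0 -0.11 0.1 0.4 1 6; 0 0 -0.23 0.2 0.8 3 6; 0 0 -0.34 0.2 1.2 5.5 6; 0 0 -0.46 0.2 1.7 8 6; 0 0 -0.58 0.2 1.7 10.5 6; 0 0 -0.7 0.2 1.7 13 6; 0 0 -0.82 0.2 1.7 15.5 6; 0 0 -0.94 0.2 1.7 18 6; 0 0 -1.05 0.2 1.7 20 6; 0 0 -1.14 0.2 1.7 21.5 6")

```text
time: 7.9
eef_pos: [0.6186, -0.01, 0.2026]
tcp_rot: [0.675, 0.738, -0.001, -0.002]
contact_force: [0.0, 0.8, 0.1]
opening: 0.704
```

Run:
```python
from h import *
to(sleeve(0))
for n in("side","top"):
    p,d=ctrl.read_camera(n); np.save(f"pics/{n}5.npy",d);cv2.imwrite(f"pics/{n}5.png",p[:,:,::-1])
```

```text
t 7.9 p [ 0.6186 -0.01    0.2026] yangle 5.158686077666262 z [-0.004  0.001 -1.   ] F [0.  0.8 0.1] op 0.704 q [-0.18  0.2   1.76  0.    1.19 -0.27]
shift cm [-0.49  0.22 12.36]
```

View pics/side5.png

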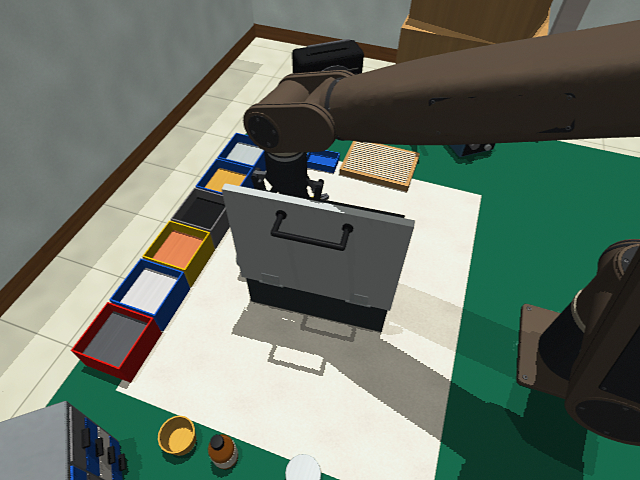

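View pics/top5.png

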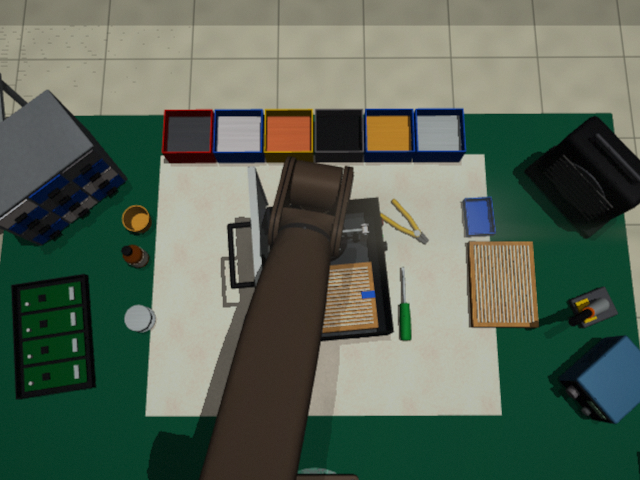

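Run:
```python
from h import *
d=np.load("pics/side5.npy"); W=cloud("side",d).reshape(-1,3)[d.ravel()>0]
for x in np.arange(.3,.75,.05):
    q=W[(abs(W[:,0]-x)<.01)&(W[:,2]>.38)&(abs(W[:,1])<.4)]
    if len(q)>10: print(round(x,2),'y',np.round(np.percentile(q[:,1],[1,99]),3),'z',np.round(np.percentile(q[:,2],[1,99]),3),'lid y',round(hinge[1]+(hinge[0]-x)*.0886,3))
```

```text
0.3 y [0.012 0.105] z [0.549 0.636] lid y 0.113
0.35 y [0.004 0.096] z [0.525 0.613] lid y 0.108
0.4 y [-0.002  0.086] z [0.504 0.59 ] lid y 0.104
0.45 y [-0.006  0.074] z [0.481 0.566] lid y 0.099
0.5 y [-0.003  0.06 ] z [0.456 0.541] lid y 0.095
0.55 y [-0.049  0.061] z [0.434 0.515] lid y 0.09
0.6 y [-0.057  0.052] z [0.382 0.495] lid y 0.086
0.65 y [-0.056  0.046] z [0.405 0.477] lid y 0.082
```

>>> servo_tool(increments="0 0 0 -0.5 0.2 1.5 6; 0 0 0 -0.5 0.2 4 6; 0 0 0 -0.5 0.2 6.5 6; 0 0 0 -0.5 0.2 8.5 6; 0 0 0 -0.5 0.2 10.2 6; 0 0 0 -0.5 0.2 11.4 6; 0 0 0 -0.5 0.2 12 6; 0 0 0 -0.5 0.2 12.2 6; 0 0 0 -0.5 0.2 12.3 6; 0 0 0 -0.5 0.2 12.3 6")

```text
time: 8.83
eef_pos: [0.6234, -0.0152, 0.0837]
tcp_rot: [0.676, 0.737, 0.001, 0.001]
contact_force: [0.1, -0.7, -0.6]
opening: 0.705
```

Run:
```python
from h import *
to(sleeve(0))
for n in("side","top"):
    p,d=ctrl.read_camera(n); cv2.imwrite(f"pics/{n}6.png",p[100:400,180:580,::-1].repeat(2,0).repeat(2,1))
```

```text
t 8.8333 p [ 0.6234 -0.0152  0.0837] yangle 4.899296008273135 z [ 0.002 -0.    -1.   ] F [ 0.1 -0.7 -0.6] op 0.705 q [-0.19  0.35  1.81  0.    0.97 -0.27]
shift cm [ 0.09 -0.26  0.46]
```

View pics/top6.png

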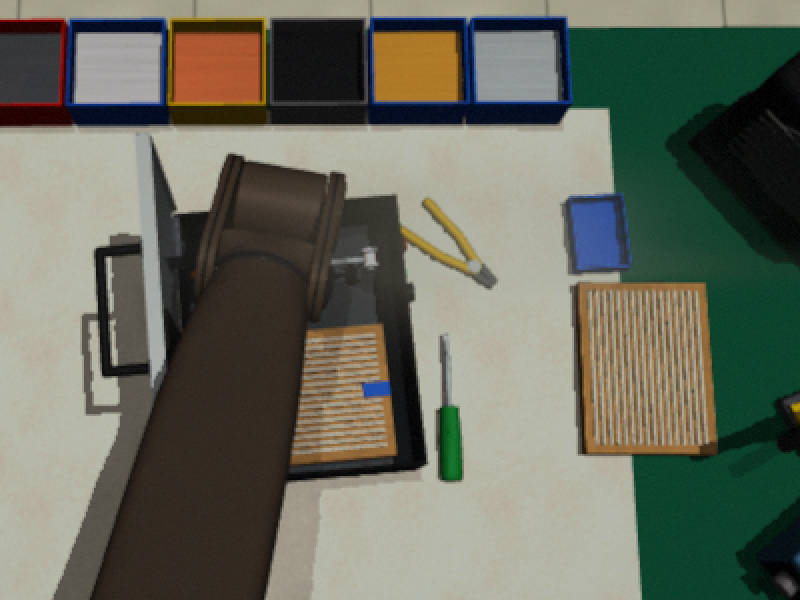

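>>> servo_tool(increments="0 0 0 0.1 -0.2 0.4 6; 0 0 0 0.1 -0.2 0.4 4; 0 0 0 0.1 -0.2 0.4 2; 0 0 0 0.1 -0.2 0.4 0.6; 0 0 0 0.1 -0.2 0.4 0.6; 0 0 0 0.1 -0.2 0.4 0.6; 0 0 0 0.1 -0.2 0.4 0.6; 0 0 0 0.1 -0.2 0.4 0.6", grip_force=40)

```text
time: 9.6
eef_pos: [0.6208, -0.0142, 0.0786]
tcp_rot: [0.676, 0.737, 0.0, 0.0]
contact_force: [1.4, 0.0, -0.1]
opening: 0.124
```

Run:
```python
from h import *
p,R=st(); 
for a in np.arange(0.05,.81,.05): print(round(a,2), np.round(100*R.T@(sleeve(a)-sleeve(0)),2))
```

```text
t 9.6 p [ 0.6208 -0.0142  0.0786] yangle 4.926968363886186 z [ 0.001  0.    -1.   ] F [ 1.4  0.  -0.1] op 0.124 q [-0.19  0.35  1.82  0.    0.97 -0.27]
0.05 [-0.01  0.   -0.5 ]
0.1 [-0.05  0.   -1.  ]
0.15 [-0.11  0.   -1.49]
0.2 [-0.2   0.   -1.99]
0.25 [-0.31  0.   -2.47]
0.3 [-0.45  0.   -2.96]
0.35 [-0.61  0.01 -3.43]
0.4 [-0.79  0.01 -3.89]
0.45 [-1.    0.01 -4.35]
0.5 [-1.22  0.01 -4.79]
0.55 [-1.48  0.01 -5.23]
0.6 [-1.75  0.01 -5.65]
0.65 [-2.04  0.01 -6.05]
0.7 [-2.35  0.01 -6.44]
0.75 [-2.68  0.01 -6.82]
0.8 [-3.03  0.02 -7.17]
```

>>> servo_tool(increments="0 0 0 0 0 -0.5 0.6; 0 0 0 -0.05 0 -1 0.6; 0 0 0 -0.1 0 -1.5 0.6; 0 0 0 -0.2 0 -2 0.6; 0 0 0 -0.3 0 -2.5 0.6; 0 0 0 -0.45 0 -3 0.6; 0 0 0 -0.6 0 -3.4 0.6; 0 0 0 -0.8 0 -3.9 0.6; 0 0 0 -1 0 -4.35 0.6; 0 0 0 -1 0 -4.35 0.6")

```text
time: 10.43
eef_pos: [0.6217, -0.0247, 0.1227]
tcp_rot: [0.676, 0.737, 0.0, 0.001]
contact_force: [3.1, -1.3, -1.9]
opening: 0.124
```

Run:
```python
from h import *
to(sleeve(.68))
for n in("side","top"):
    p,d=ctrl.read_camera(n); cv2.imwrite(f"pics/{n}7.png",p[100:400,180:580,::-1].repeat(2,0).repeat(2,1))
```

```text
t 10.4333 p [ 0.6217 -0.0247  0.1227] yangle 4.917567558080338 z [ 0.001 -0.001 -1.   ] F [ 3.1 -1.3 -1.9] op 0.124 q [-0.2   0.3   1.8  -0.    1.04 -0.29]
shift cm [-1.2   0.   -1.92]
```

View pics/top7.png

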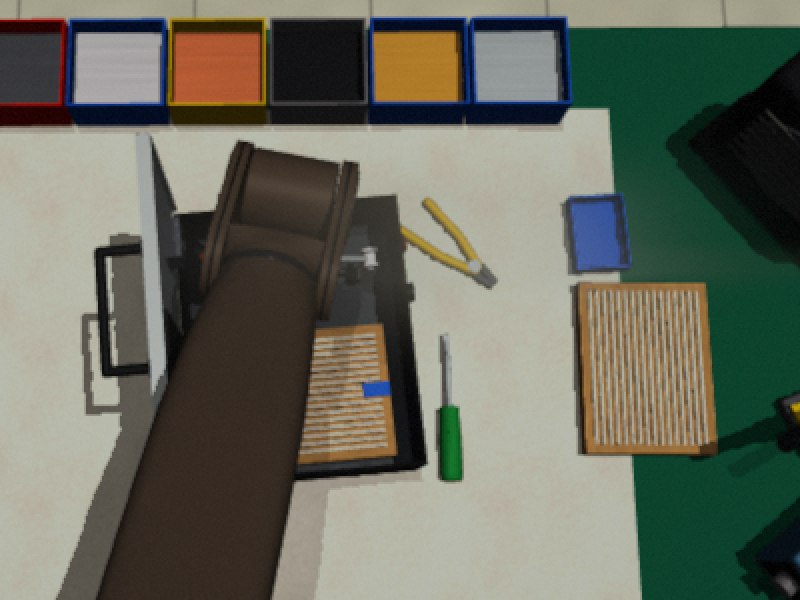

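The jaws still hold the sleeve (opening 0.124), and the orange patch at crop pixel ~(203,252) looks like the rod cap. I'll swing on to 0.68.

>>> servo_tool(increments="0 0 0 -0.2 0 -0.4 0.6; 0 0 0 -0.5 0 -0.9 0.6; 0 0 0 -0.75 0 -1.3 0.6; 0 0 0 -1 0 -1.7 0.6; 0 0 0 -1.2 0 -1.95 0.6; 0 0 0 -1.2 0 -1.95 0.6; 0 0 0 -1.2 0 -1.95 0.6")

```text
time: 11.12
eef_pos: [0.6226, -0.0365, 0.1411]
tcp_rot: [0.676, 0.737, 0.0, 0.001]
contact_force: [4.9, -2.0, -4.7]
opening: 0.122
```

Run:
```python
from h import *
to(sleeve(.68))
for n in("side","top"):
    p,d=ctrl.read_camera(n); cv2.imwrite(f"pics/{n}8.png",p[100:400,180:580,::-1].repeat(2,0).repeat(2,1))
```

```text
t 11.1167 p [ 0.6226 -0.0365  0.1411] yangle 4.924193822688864 z [ 0.001 -0.001 -1.   ] F [ 4.9 -2.  -4.7] op 0.122 q [-0.22  0.28  1.79 -0.    1.07 -0.31]
shift cm [-0.02  0.01 -0.08]
```

View pics/top8.png

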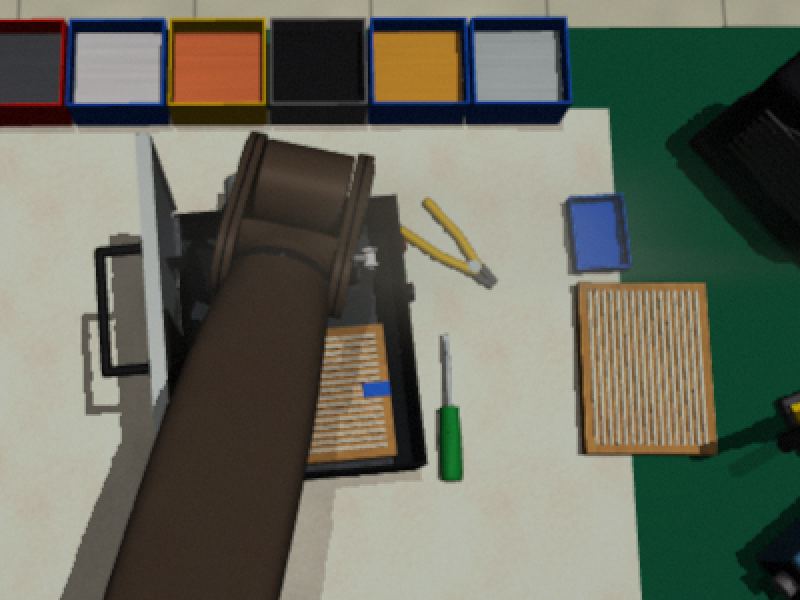

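View pics/side8.png

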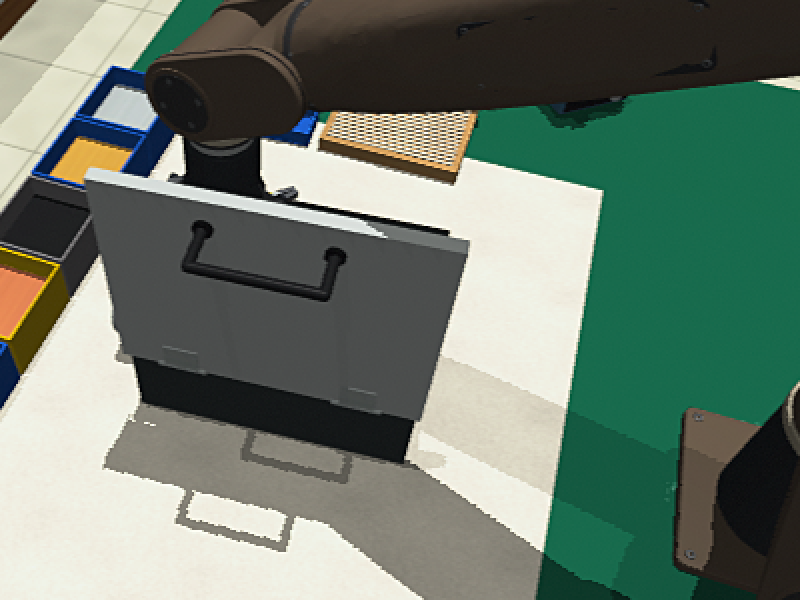

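>>> servo_tool(increments="0 0 0 0 0 0 1.5; 0 0 0 0 0 0 3; 0 0 0 0 0 0 4.5; 0 0 0 0 0 0 5; 0 0 0 0 0 -1.5 5; 0 0 0 0 0 -4.5 5; 0 0 0 0 0 -8 5; 0 0 0 0 0 -12 5; 0 0 0 0 0 -16 5; 0 0 0 0 0 -20 5")

```text
time: 12.05
eef_pos: [0.6216, -0.0359, 0.3433]
tcp_rot: [0.676, 0.737, -0.0, -0.0]
contact_force: [0.6, 0.7, -0.4]
opening: 0.586
```

Run:
```python
from h import *
p,R=st(); g=handle(1.58); print(np.round(100*R.T@(g+.09*ez-p),2))
```

```text
t 12.05 p [ 0.6216 -0.0359  0.3433] yangle 4.9362088755149065 z [-0.001  0.    -1.   ] F [ 0.6  0.7 -0.4] op 0.586 q [-0.22  0.12  1.6  -0.    1.43 -0.31]
[18.92 -8.44 -7.86]
```

>>> servo_tool(increments="0 0 0.11 0 0 -2 4; 0 0 0.23 0 -0.5 -5 3; 0 0 0.35 1 -1 -7.5 2.5; 0 0 0.47 3 -2 -8.5 2.5; 0 0 0.59 5 -3 -8.5 2.5; 0 0 0.71 7.5 -4 -8.5 2.5; 0 0 0.83 10 -5 -8.5 2.5; 0 0 0.95 12.5 -6 -8.5 2.5; 0 0 1.07 15 -7 -8.5 2.5; 0 0 1.19 17 -7.7 -8.5 2.5")

```text
time: 12.88
eef_pos: [0.5295, 0.1282, 0.4267]
tcp_rot: [0.973, 0.229, -0.0, -0.0]
contact_force: [0.6, 1.2, -0.4]
opening: 0.293
```

Run:
```python
from h import *
to(handle(1.58))
for n in("side","top"):
    p,d=ctrl.read_camera(n); np.save(f"pics/{n}9.npy",d);cv2.imwrite(f"pics/{n}9.png",p[100:400,180:580,::-1].repeat(2,0).repeat(2,1)); cv2.imwrite(f"pics/{n}9f.png",p[:,:,::-1])
```

```text
t 12.8833 p [0.5295 0.1282 0.4267] yangle -63.54710874186876 z [-0.001  0.    -1.   ] F [ 0.6  1.2 -0.4] op 0.293 q [ 0.05 -0.08  1.65  0.    1.57  1.16]
shift cm [ 0.03 -1.9   9.97]
```

View pics/top9.png

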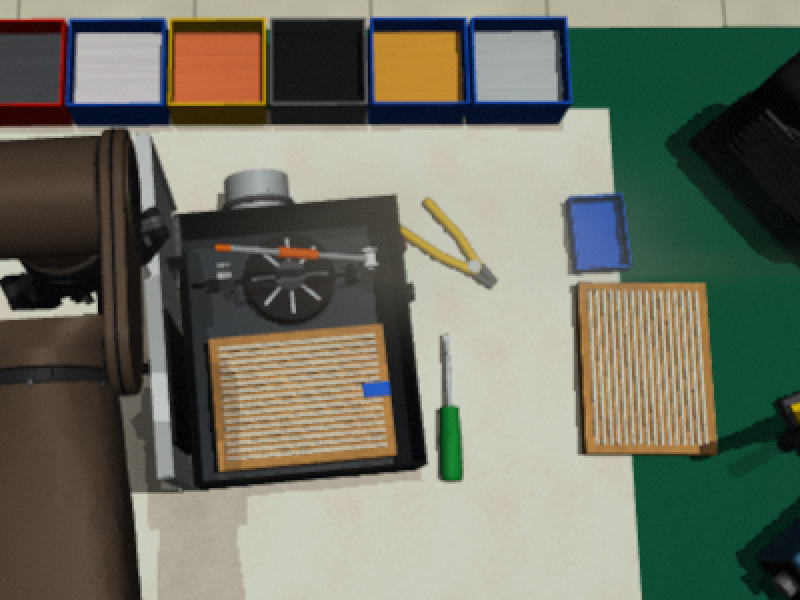

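Run:
```python
from h import *
i=ctrl.camera_info("top");K=np.array(i["camera_matrix"]);T=np.array(i["world_to_cam"]);R=T[:3,:3];c=-R.T@T[:3,3]
im=cv2.imread("pics/top9f.png"); hsv=cv2.cvtColor(im,cv2.COLOR_BGR2HSV)
m=cv2.inRange(hsv,(3,170,120),(15,255,255)); m[:215]=0;m[240:]=0;m[:,:285]=0;m[:,345:]=0
k,l,s,ce=cv2.connectedComponentsWithStats(m)
for j in range(1,k):
    if s[j,4]<8: continue
    u,v=ce[j]; r=R.T@np.linalg.solve(K,[u,v,1]); P=c+r*(((piv-c)@by)/(r@by)); L=P-piv
    print(s[j],ce[j],'x,z rel pivot',L@bx,L[2],'ang',np.arctan2(L[2],L@bx),'r',np.hypot(L[2],L@bx))
def pr(P): q=R@P+T[:3,3]; return (K@q/q[2])[:2]
for a in(.6,.65,.7,.75): print(a,pr(sleeve(a)))
d=np.load("pics/top9.npy"); W=cloud("top",d)
for (u,v) in [(0,0)]+[tuple(np.round(ce[j]).astype(int)) for j in range(1,k) if s[j,4]>=8]:
    if u: 
        for du in(-2,0,2):
            L=W[v,u+du]-piv; print(u+du,v,L@bx,L@by,L[2],np.arctan2(L[2],L@bx))
```

```text
[287 222   8   4  26] [290.88461538 223.42307692] x,z rel pivot 0.16054875483811623 0.11016030015790262 ang 0.6013690919664569 r 0.19470797212992783
[320 223  19   6  80] [328.7  226.05] x,z rel pivot 0.08172155103256698 0.05820236172843046 ang 0.6188692590833257 r 0.10032909256011198
0.6 [328.31680847 226.27903865]
0.65 [329.6901332  225.70033728]
0.7 [331.16366509 225.12673714]
0.75 [332.73406239 224.55994274]
289 223 0.16427986448483292 -0.000798005074053943 0.11194023842030407 0.5981331108389938
291 223 0.16020719772414305 -0.0006276064932969426 0.11111379335628435 0.6063927897498025
293 223 0.1560987302049136 -0.00019269270235108176 0.11130905506281996 0.619442891302381
327 226 0.08548765453391934 0.0006354491351670156 0.06259971233562178 0.6320544788567506
329 226 0.08124991788490697 0.0012614297599879089 0.06351520596335256 0.6634987615441644
331 226 0.07692972320586385 0.0013050955548668235 0.06207113681814444 0.6789069050235422
```

Run:
```python
from h import *
to(sleeve(.61)); print(sleeve(.61))
```

```text
t 12.9833 p [0.5294 0.129  0.427 ] yangle -63.093736053970126 z [ 0.     0.001 -1.   ] F [ 0.2 -0.1 -0.1] op 0.291 q [ 0.05 -0.08  1.65  0.    1.57  1.15]
shift cm [ 0.96 18.62 29.07]
[ 0.62232215 -0.032485    0.14128675]
```

>>> servo_tool(increments="0 0 -0.11 0 1.5 0 2.5; 0 0 -0.23 0.1 4 0 2.5; 0 0 -0.35 0.3 7 0 3; 0 0 -0.47 0.4 10 0 4; 0 0 -0.59 0.6 13 1 5; 0 0 -0.71 0.8 15.5 3 5; 0 0 -0.83 0.9 17.5 5.5 5; 0 0 -0.95 1 18.6 8 5; 0 0 -1.07 1 18.6 11 5; 0 0 -1.19 1 18.6 14 5")

```text
time: 13.82
eef_pos: [0.6239, -0.0371, 0.2851]
tcp_rot: [0.674, 0.739, -0.0, 0.0]
contact_force: [0.6, -0.5, 0.3]
opening: 0.586
```

Run:
```python
from h import *
to(sleeve(.61))
```

```text
t 13.8167 p [ 0.6239 -0.0371  0.2851] yangle 5.274286179158963 z [-0.    -0.001 -1.   ] F [ 0.6 -0.5  0.3] op 0.586 q [-0.22  0.15  1.66 -0.    1.33 -0.31]
shift cm [ 0.48 -0.11 14.88]
```

>>> servo_tool(increments="0 0 0 0.3 -0.1 2.5 5; 0 0 0 0.5 -0.1 6 5; 0 0 0 0.5 -0.1 9 5; 0 0 0 0.5 -0.1 11.5 5; 0 0 0 0.5 -0.1 13.5 5; 0 0 0 0.5 -0.1 14.7 5; 0 0 0 0.5 -0.1 15 5; 0 0 0 0.5 -0.1 15 5; 0 0 0 0.5 -0.1 15 2.5; 0 0 0 0.5 -0.1 15 1", grip_force=70)

```text
time: 14.65
eef_pos: [0.6235, -0.0305, 0.1385]
tcp_rot: [0.676, 0.737, 0.001, 0.002]
contact_force: [0.4, -0.4, 0.1]
opening: 0.316
```

>>> servo_tool(increments="0 0 0 0 0 0 0.5; 0 0 0 0 0 0 0.5; 0 0 0 0 0 0 0.5; 0 0 0 0 0 0 0.5")

```text
time: 14.98
eef_pos: [0.6223, -0.0298, 0.1375]
tcp_rot: [0.676, 0.737, 0.0, 0.0]
contact_force: [-3.3, 0.7, 3.9]
opening: 0.115
```

Run:
```python
from h import *
p,R=st(); to(sleeve(.61))
for a in(.65,.68,.7,.72,.74): print(a,np.round(100*R.T@(sleeve(a)-sleeve(.61)),2))
```

```text
t 14.9833 p [ 0.6223 -0.0298  0.1375] yangle 4.941801104394316 z [ 0.  0. -1.] F [-3.3  0.7  3.9] op 0.115 q [-0.21  0.28  1.79  0.    1.07 -0.3 ]
t 14.9833 p [ 0.6223 -0.0298  0.1375] yangle 4.941801104394316 z [ 0.  0. -1.] F [-3.3  0.7  3.9] op 0.115 q [-0.21  0.28  1.79  0.    1.07 -0.3 ]
shift cm [-0.27 -0.02  0.12]
0.65 [-0.24  0.   -0.32]
0.68 [-0.42  0.   -0.56]
0.7 [-0.55  0.   -0.71]
0.72 [-0.68  0.   -0.87]
0.74 [-0.81  0.   -1.01]
```

>>> servo_tool(increments="0 0.02 0 -0.1 0 -0.15 0.5; 0 0.04 0 -0.25 0 -0.35 0.5; 0 0.06 0 -0.4 0 -0.5 0.5; 0 0.08 0 -0.5 0 -0.65 0.5; 0 0.08 0 -0.5 0 -0.65 0.5; 0 0.08 0 -0.5 0 -0.65 0.5; 0 0.08 0 -0.5 0 -0.65 1.5; 0 0.08 0 -0.5 0 -0.65 3; 0 0.08 0 -0.5 0 -0.65 4.5; 0 0.08 0 -0.5 0 -0.65 5")

```text
time: 15.82
eef_pos: [0.6227, -0.0356, 0.1423]
tcp_rot: [0.676, 0.736, 0.027, -0.029]
contact_force: [-0.8, -0.0, 1.0]
opening: 0.581
```

>>> servo_tool(increments="0 -0.02 0 0 0 -1.5 5; 0 -0.06 0 0 0 -4.5 5; 0 -0.08 0 0 0 -8 5; 0 -0.08 0 0 0 -12 5; 0 -0.08 0 0 0 -16 5; 0 -0.08 0 0 0 -20 5; 0 -0.08 0 0 0 -24 5; 0 -0.08 0 0 0 -27 4; 0 -0.08 0 0 0 -28 3; 0 -0.08 0 0 0 -28 2.5")

```text
time: 16.65
eef_pos: [0.6253, -0.0578, 0.4277]
tcp_rot: [0.676, 0.737, 0.002, 0.004]
contact_force: [-0.4, 0.6, 0.3]
opening: 0.292
```

Run:
```python
from h import *
to(handle(1.58))
```

```text
t 16.65 p [ 0.6253 -0.0578  0.4277] yangle 4.89997952304919 z [ 0.009 -0.003 -1.   ] F [-0.4  0.6  0.3] op 0.292 q [-0.25  0.1   1.46 -0.    1.57 -0.34]
shift cm [21.16 -8.72  9.91]
```

>>> servo_tool(increments="0 0 0.11 1 -0.4 0 2.5; 0 0 0.23 3 -1.2 0 2.5; 0 0 0.35 5.5 -2.3 0 2.5; 0 0 0.47 8 -3.3 0 2.5; 0 0 0.59 10.5 -4.3 0 2.5; 0 0 0.71 13 -5.4 0 2.5; 0 0 0.83 15.5 -6.4 0 2.5; 0 0 0.95 18 -7.4 0 2.5; 0 0 1.07 20 -8.3 0 2.5; 0 0 1.19 21.2 -8.7 0 2.5")

```text
time: 17.48
eef_pos: [0.5177, 0.1483, 0.4192]
tcp_rot: [0.973, 0.229, -0.002, -0.0]
contact_force: [-0.0, 0.3, -0.6]
opening: 0.291
```

```bash
cat > rod.py <<'E'
from h import *
import sys
tag=sys.argv[1]
im,d=ctrl.read_camera("top"); im=np.ascontiguousarray(im[:,:,::-1]); cv2.imwrite(f"pics/top{tag}.png",im[100:400,180:580].repeat(2,0).repeat(2,1))
i=ctrl.camera_info("top");K=np.array(i["camera_matrix"]);T=np.array(i["world_to_cam"]);R=T[:3,:3];c=-R.T@T[:3,3]
hsv=cv2.cvtColor(im,cv2.COLOR_BGR2HSV)
m=cv2.inRange(hsv,(3,170,120),(15,255,255)); m[:210]=0;m[240:]=0;m[:,:280]=0;m[:,350:]=0
k,l,s,ce=cv2.connectedComponentsWithStats(m)
W=cloud("top",d)
for j in range(1,k):
    if s[j,4]<8: continue
    u,v=ce[j]; r=R.T@np.linalg.solve(K,[u,v,1]); P=c+r*(((piv-c)@by)/(r@by)); L=P-piv
    print(s[j],ce[j],'ray',L@bx,L[2],'ang',np.arctan2(L[2],L@bx),'r',np.hypot(L[2],L@bx))
    L=np.median(W[l==j],0)-piv; print('depth',L@bx,L@by,L[2],np.arctan2(L[2],L@bx))
E
python3 rod.py 10; python3 -c "
from h import *
to(handle(1.58))"
```

```text
[291 220   8   4  26] [294.34615385 221.61538462] ray 0.15280013234173434 0.1223053690214922 ang 0.6750013236222752 r 0.19572042237624288
depth 0.15340331398611246 7.176472361224086e-05 0.12171812864753412 0.6707353360608169
[322 223  18   6  74] [330.7027027  225.35135135] ray 0.07745412975425846 0.06280250440684282 ang 0.6813127036442181 r 0.09971608082832487
depth 0.0781204666555874 0.0016231118568635465 0.06631978255998039 0.7038797978638569
t 17.5333 p [0.5173 0.1494 0.4193] yangle -63.64239194821944 z [-0.005  0.001 -1.   ] F [-0.8  1.2  0.4] op 0.295 q [ 0.09 -0.1   1.68  0.    1.56  1.2 ]
shift cm [0.2  0.57 9.23]
```

View pics/top10.png

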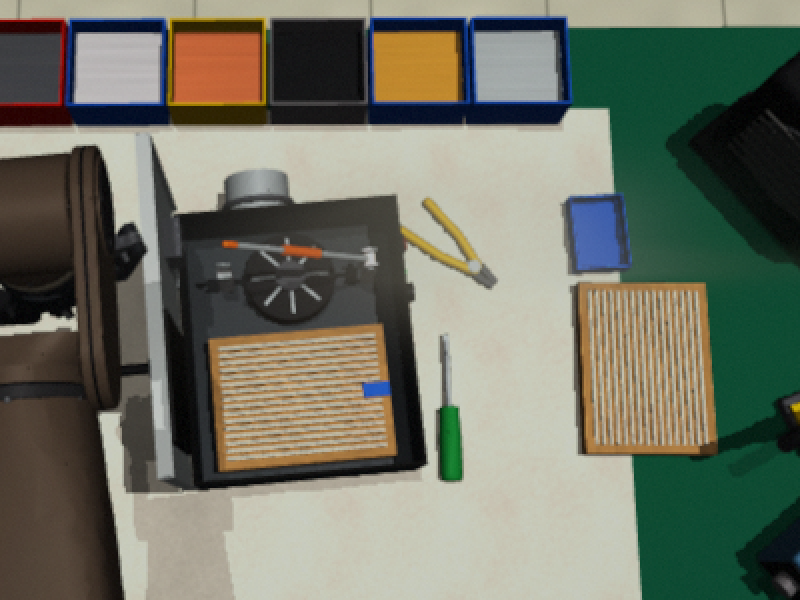

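>>> servo_tool(increments="0 0 0.1 0.2 0.4 0 3.2; 0 0 0.2 0.2 0.4 0.5 3.2; 0 0 0.3 0.2 0.4 1.5 3.2; 0 0 0.37 0.2 0.4 2.5 3.2; 0 0 0.37 0.2 0.4 3 3.2; 0 0 0.37 0.2 0.4 3.5 3.2; 0 0 0.37 0.2 0.4 4 3.2")

```text
time: 18.12
eef_pos: [0.5231, 0.1434, 0.3805]
tcp_rot: [0.999, 0.049, -0.001, 0.0]
contact_force: [-0.8, 0.2, -0.5]
opening: 0.374
```

Run:
```python
from h import *
to(handle(1.58))
p,d=ctrl.read_camera("side"); np.save("pics/side11.npy",d); cv2.imwrite(f"pics/side11.png",p[60:360,180:580,::-1].repeat(2,0).repeat(2,1))
W=cloud("side",d).reshape(-1,3)[d.ravel()>0]
L=(W-hinge); l=np.c_[L@bx,L@by,L[:,2]]; q=l[(abs(l[:,1])<.06)&(l[:,2]>.19)&(l[:,2]<.245)&(l[:,0]>.03)&(l[:,0]<.08)]
b=q[abs(q[:,1])>.025]; print(np.median(q,0),len(b),np.percentile(b[:,0],[5,50,95]),np.percentile(b[:,2],[5,50,95]))
h=handle(1.58)-hinge; print(h@bx,h[2])
```

```text
t 18.1167 p [0.5231 0.1434 0.3805] yangle -84.32787348716133 z [-0.002 -0.    -1.   ] F [-0.8  0.2 -0.5] op 0.374 q [ 0.08 -0.08  1.73 -0.    1.49  1.55]
shift cm [-0.16 -0.22  5.35]
[0.05338084 0.00190378 0.22616013] 398 [0.03298858 0.05233624 0.05649959] [0.22163426 0.22623641 0.22821068]
0.05304102657711118 0.22152121681601103
```

View pics/side11.png

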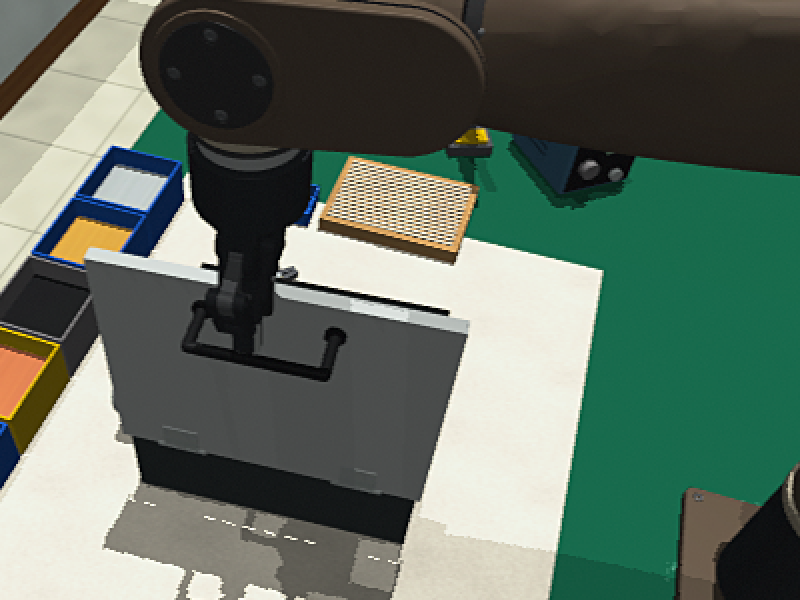

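The hand is over the bar at crop pixel ~(245,350), and the measured bar matches the lid at 1.58 rad. I'll go down and grip.

>>> servo_tool(increments="0 0 0 -0.2 -0.2 1 3.2; 0 0 0 -0.2 -0.2 2.2 3.2; 0 0 0 -0.2 -0.2 3.4 3.2; 0 0 0 -0.2 -0.2 4.4 3.2; 0 0 0 -0.2 -0.2 5.1 3.2; 0 0 0 -0.2 -0.2 5.2 3.2; 0 0 0 -0.2 -0.2 5.2 2; 0 0 0 -0.2 -0.2 5.2 0.5; 0 0 0 -0.2 -0.2 5.2 0.5; 0 0 0 -0.2 -0.2 5.2 0.5", grip_force=40)

```text
time: 19.0
eef_pos: [0.521, 0.1456, 0.3296]
tcp_rot: [0.999, 0.048, -0.0, -0.0]
contact_force: [1.1, 0.7, 1.0]
opening: 0.1
```

Run:
```python
from h import *
to(handle(1.58)); p,R=st()
for t in np.arange(1.54,1,-.04): print(round(t,2),np.round(100*R.T@(handle(t)-handle(1.58)),2))
```

```text
t 19.0 p [0.521  0.1456 0.3296] yangle -84.46005239125579 z [-0.  0. -1.] F [1.1 0.7 1. ] op 0.1 q [ 0.08 -0.07  1.81  0.    1.4   1.56]
shift cm [0.02 0.03 0.26]
t 19.0 p [0.521  0.1456 0.3296] yangle -84.46005239125579 z [-0.  0. -1.] F [1.1 0.7 1. ] op 0.1 q [ 0.08 -0.07  1.81  0.    1.4   1.56]
1.54 [-0.01  0.89 -0.19]
1.5 [-0.02  1.79 -0.35]
1.46 [-0.02  2.69 -0.48]
1.42 [-0.03  3.6  -0.56]
1.38 [-0.04  4.51 -0.61]
1.34 [-0.05  5.42 -0.63]
1.3 [-0.05  6.33 -0.61]
1.26 [-0.06  7.24 -0.55]
1.22 [-0.07  8.14 -0.45]
1.18 [-0.08  9.04 -0.32]
1.14 [-0.08  9.94 -0.15]
1.1 [-0.09 10.83  0.05]
1.06 [-0.1  11.71  0.29]
1.02 [-0.11 12.58  0.56]
```

>>> servo_tool(increments="0 0 0 0 0.4 -0.1 0.5; 0 0 0 0 1.2 -0.25 0.5; 0 0 0 0 2.1 -0.4 0.5; 0 0 0 0 3 -0.5 0.5; 0 0 0 0 3.9 -0.6 0.5; 0 0 0 0 4.8 -0.6 0.5; 0 0 0 0 5.7 -0.6 0.5; 0 0 0 -0.1 6.5 -0.6 0.5; 0 0 0 -0.1 7.2 -0.55 0.5; 0 0 0 -0.1 7.7 -0.5 0.5")

```text
time: 19.83
eef_pos: [0.528, 0.0675, 0.3351]
tcp_rot: [0.999, 0.048, 0.001, 0.0]
contact_force: [-0.2, -0.3, 3.1]
opening: 0.098
```

```bash
python3 rod.py 12
python3 - <<'E'
from h import *
to(handle(1.24)); p,R=st()
for t in np.arange(1.2,.99,-.02): print(round(t,2),np.round(100*R.T@(handle(t)-handle(1.24)),2))
E
```

```text
[322 223  18   6  71] [330.71830986 225.26760563] ray 0.07743032424335795 0.06353271915900699 ang 0.6871253325647546 r 0.10015918088806837
depth 0.07700072065080331 0.0010170916099607134 0.0652745726962056 0.7031653029532624
t 19.8833 p [0.528  0.0669 0.335 ] yangle -84.52403870408654 z [ 0.001 -0.002 -1.   ] F [ 0.1 -1.5  2.4] op 0.094 q [-0.06 -0.09  1.82 -0.    1.41  1.41]
shift cm [ 0.02 -0.19  0.3 ]
t 19.8833 p [0.528  0.0669 0.335 ] yangle -84.52403870408654 z [ 0.001 -0.002 -1.   ] F [ 0.1 -1.5  2.4] op 0.094 q [-0.06 -0.09  1.82 -0.    1.41  1.41]
1.2 [-0.01  0.9   0.12]
1.18 [-0.01  1.35  0.19]
1.16 [-0.01  1.8   0.27]
1.14 [-0.02  2.25  0.36]
1.12 [-0.02  2.69  0.45]
1.1 [-0.02  3.14  0.56]
1.08 [-0.03  3.58  0.68]
1.06 [-0.03  4.02  0.8 ]
1.04 [-0.03  4.45  0.93]
1.02 [-0.04  4.88  1.08]
1.0 [-0.04  5.31  1.23]
```

View pics/top12.png

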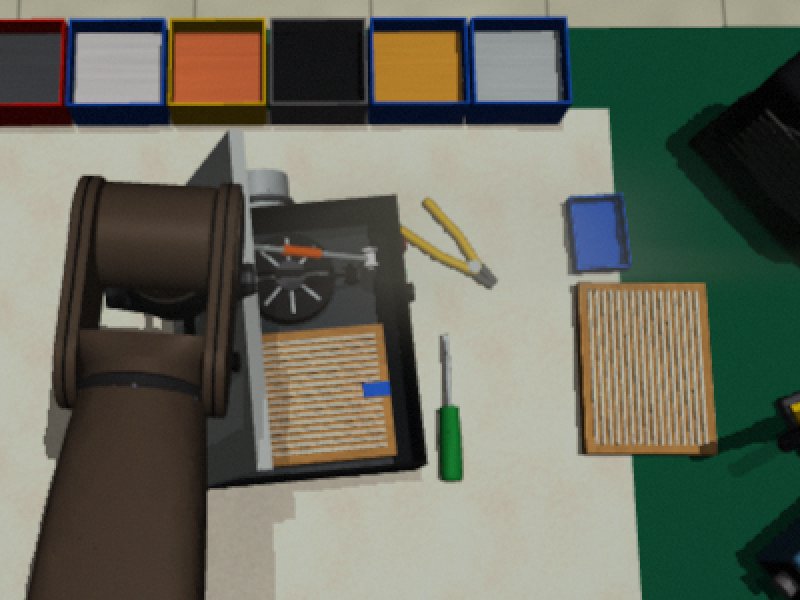

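The lid is at about 1.23, and the rod (sleeve at crop (302,252)) is still at about 0.68. I'll lower slowly.

>>> servo_tool(increments="0 0 0 0 0.4 0.05 0.5; 0 0 0 0 0.8 0.1 0.5; 0 0 0 0 1.2 0.15 0.5; 0 0 0 0 1.6 0.25 0.5; 0 0 0 0 2 0.3 0.5; 0 0 0 0 2.4 0.4 0.5; 0 0 0 0 2.7 0.45 0.5; 0 0 0 0 2.9 0.5 0.5; 0 0 0 0 2.9 0.5 0.5")

```text
time: 20.63
eef_pos: [0.5304, 0.0392, 0.3296]
tcp_rot: [0.999, 0.048, -0.0, 0.001]
contact_force: [1.9, -1.0, 2.3]
opening: 0.097
```

```bash
python3 rod.py 13
python3 - <<'E'
from h import *
to(handle(1.1)); p,R=st()
for t in np.arange(1.08,.99,-.02): print(round(t,2),np.round(100*R.T@(handle(t)-handle(1.1)),2))
E
```

```text
[324 223  16   6  66] [331.54545455 225.31818182] ray 0.0756331242642928 0.06241644180722822 ang 0.6899504009588017 r 0.09806213180353089
depth 0.07587430787768218 0.0005657643240119222 0.06605954173245063 0.71635778335756
t 20.6833 p [0.5304 0.0393 0.3296] yangle -84.4736116535602 z [ 0.    -0.001 -1.   ] F [ 1.1 -0.6  1.8] op 0.096 q [-0.12 -0.09  1.83 -0.    1.4   1.36]
shift cm [0.02 0.19 0.32]
t 20.6833 p [0.5304 0.0393 0.3296] yangle -84.4736116535602 z [ 0.    -0.001 -1.   ] F [ 1.1 -0.6  1.8] op 0.096 q [-0.12 -0.09  1.83 -0.    1.4   1.36]
1.08 [-0.    0.44  0.12]
1.06 [-0.01  0.88  0.24]
1.04 [-0.01  1.31  0.37]
1.02 [-0.01  1.75  0.51]
1.0 [-0.02  2.18  0.66]
```

>>> servo_tool(increments="0 0 0 0 0.2 0.05 0.5; 0 0 0 0 0.4 0.1 0.5; 0 0 0 0 0.6 0.15 0.5; 0 0 0 0 0.8 0.2 0.5; 0 0 0 0 1 0.25 0.5; 0 0 0 0 1 0.25 0.5")

```text
time: 21.18
eef_pos: [0.5313, 0.0297, 0.3271]
tcp_rot: [0.999, 0.048, -0.0, -0.0]
contact_force: [0.9, -1.0, 1.7]
opening: 0.101
```

>>> servo_tool(increments="0 0 0 0 0.15 0.05 0.5; 0 0 0 0 0.3 0.1 0.5; 0 0 0 0 0.45 0.13 0.5; 0 0 0 0 0.6 0.17 0.5; 0 0 0 0 0.6 0.17 0.5")

```text
time: 21.6
eef_pos: [0.5317, 0.0242, 0.3253]
tcp_rot: [0.999, 0.048, -0.0, -0.001]
contact_force: [0.9, 1.6, -0.7]
opening: 0.096
```

```bash
python3 rod.py 14
python3 - <<'E'
from h import *
for t in(1.02,1.04,1.06): to(handle(t))
im,d=ctrl.read_camera("side"); cv2.imwrite("pics/side14.png",im[60:360,180:580,::-1].repeat(2,0).repeat(2,1))
E
```

```text
[332 224   8   5  30] [335.93333333 225.73333333] ray 0.06601506520022112 0.055142774582927656 ang 0.695901295227571 r 0.0860157800760594
depth 0.06593681313584093 0.0006408515576741982 0.055252420527647145 0.6974626389333094
t 21.65 p [0.5317 0.0242 0.3252] yangle -84.45333641655805 z [-0.001  0.001 -1.   ] F [0.2 1.4 0.3] op 0.096 q [-0.15 -0.08  1.83  0.    1.39  1.33]
shift cm [0.02 0.42 0.38]
t 21.65 p [0.5317 0.0242 0.3252] yangle -84.45333641655805 z [-0.001  0.001 -1.   ] F [0.2 1.4 0.3] op 0.096 q [-0.15 -0.08  1.83  0.    1.39  1.33]
shift cm [ 0.03 -0.02  0.24]
t 21.65 p [0.5317 0.0242 0.3252] yangle -84.45333641655805 z [-0.001  0.001 -1.   ] F [0.2 1.4 0.3] op 0.096 q [-0.15 -0.08  1.83  0.    1.39  1.33]
shift cm [ 0.03 -0.45  0.11]
```

View pics/top14.png

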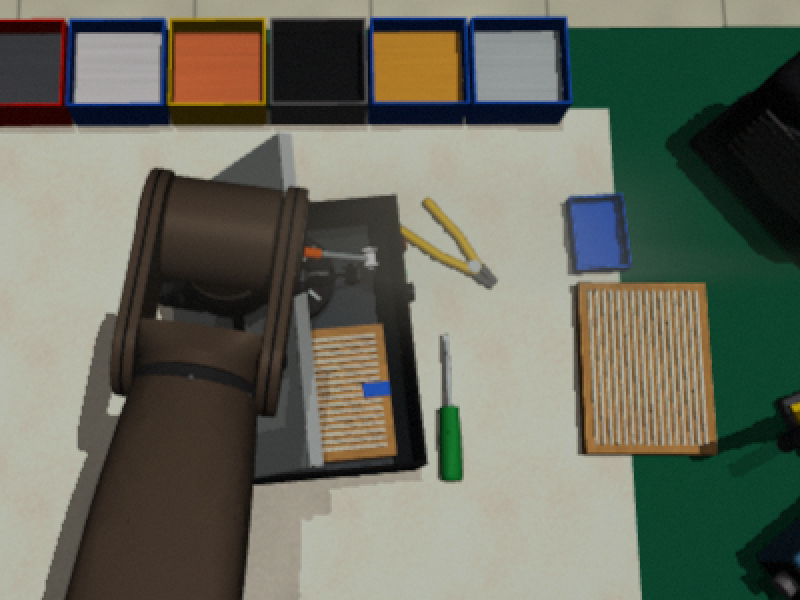

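View pics/side14.png

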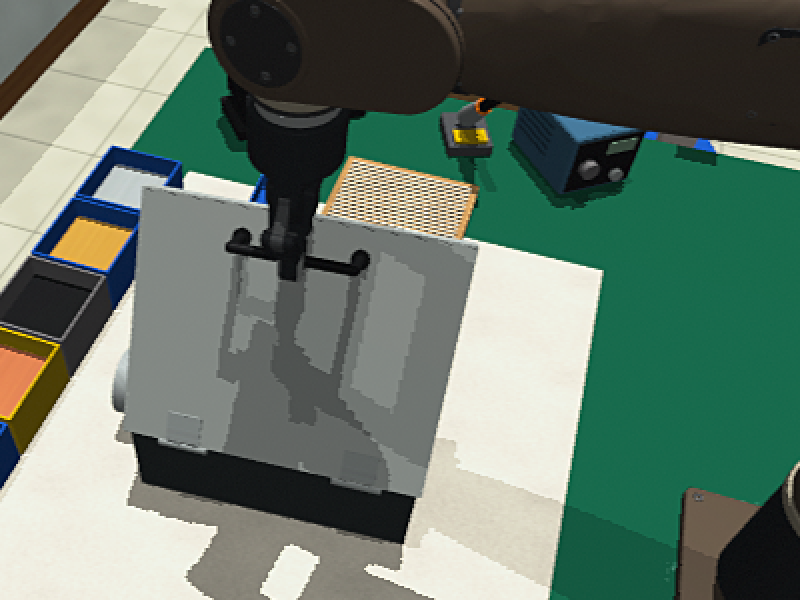

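>>> servo_tool(increments="0 0 0 0 0.1 0.05 0.5; 0 0 0 0 0.2 0.07 0.5; 0 0 0 0 0.3 0.1 0.5; 0 0 0 0 0.3 0.1 0.5")

```text
time: 22.03
eef_pos: [0.5318, 0.023, 0.3249]
tcp_rot: [0.999, 0.049, -0.0, -0.003]
contact_force: [-0.2, 7.5, 1.9]
opening: 0.096
```

```bash
python3 rod.py 15
python3 - <<'E'
from h import *
for t in(1.02,1.04): to(handle(t))
E
```

```text
[334 224   7   5  25] [336.64 225.8 ] ray 0.06445554412570424 0.05396509468419347 ang 0.6970424794785447 r 0.08406395549112933
depth 0.06387216582176002 0.0009975061163652284 0.05610905333244412 0.7207854982007694
t 22.0833 p [0.5318 0.023  0.3249] yangle -84.41968542776401 z [-0.001  0.005 -1.   ] F [-0.   7.5  2.1] op 0.101 q [-0.15 -0.08  1.83  0.01  1.39  1.32]
shift cm [0.02 0.3  0.35]
t 22.0833 p [0.5318 0.023  0.3249] yangle -84.41968542776401 z [-0.001  0.005 -1.   ] F [-0.   7.5  2.1] op 0.101 q [-0.15 -0.08  1.83  0.01  1.39  1.32]
shift cm [ 0.03 -0.13  0.21]
```

The tool now reads 7.5 N of resistance and the lid has stopped at about 1.035, so it is on the rod. I'll relax the push and open the fingers.

>>> servo_tool(increments="0 0 0 0 -0.2 -0.05 0.5; 0 0 0 0 -0.2 -0.05 0.5; 0 0 0 0 -0.2 -0.05 1; 0 0 0 0 -0.2 -0.05 1.2; 0 0 0 0 -0.2 -0.05 1.4; 0 0 0 0 -0.2 -0.05 1.7; 0 0 0 0 -0.2 -0.05 2; 0 0 0 0 -0.2 -0.05 2.5; 0 0 0 0 -0.2 -0.05 2.8; 0 0 0 0 -0.2 -0.05 2.8")

```text
time: 22.92
eef_pos: [0.532, 0.0227, 0.3252]
tcp_rot: [0.999, 0.048, -0.0, 0.0]
contact_force: [-0.1, -0.1, -0.2]
opening: 0.329
```

```bash
python3 rod.py 16
python3 - <<'E'
from h import *
st()
im,d=ctrl.read_camera("side"); cv2.imwrite("pics/side16.png",im[60:360,180:580,::-1].repeat(2,0).repeat(2,1))
W=cloud("side",d).reshape(-1,3)[d.ravel()>0]
L=(W-hinge); l=np.c_[-(L@bx),L@by,L[:,2]]; q=l[(abs(l[:,1]-.11)<.025)&(l[:,2]>.05)&(l[:,2]<.25)&(l[:,0]>0)&(l[:,0]<.2)]
print(len(q),np.degrees(0) , np.arctan(np.polyfit(q[:,0],q[:,2],1)[0]))
E
```

```text
[333 224   7   5  28] [336.         225.78571429] ray 0.06585877550456734 0.05461747135027212 ang 0.6923603185725571 r 0.08555960780449379
depth 0.06605315581948261 0.0006756669064758908 0.05862652708558025 0.7259027924166492
t 22.9667 p [0.5319 0.0228 0.3252] yangle -84.46079233843209 z [-0. -0. -1.] F [-0.5 -0.  -0.4] op 0.328 q [-0.15 -0.08  1.83 -0.    1.39  1.33]
2927 0.0 1.0403605764588497
```

View pics/side16.png

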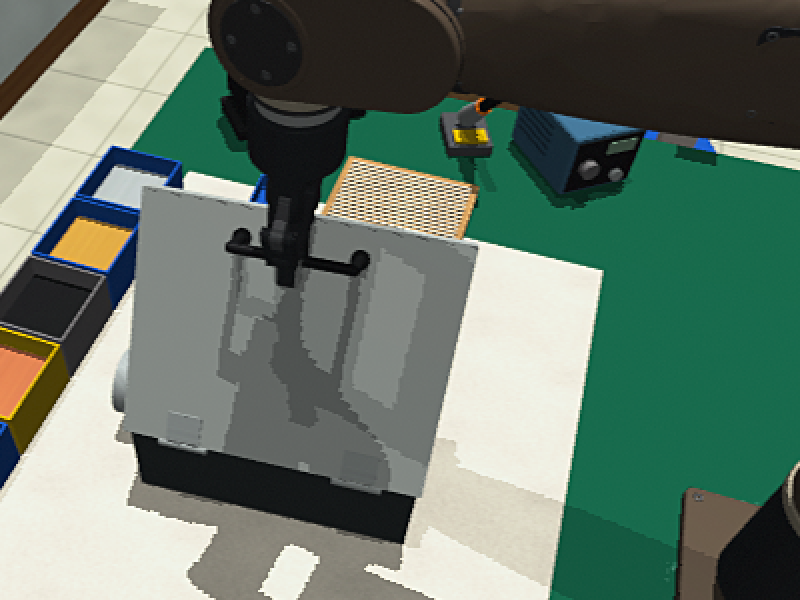

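The lid stays at 1.040 with the fingers open and the tool force at zero. I'll move straight up and clear, then check again.

>>> servo_tool(increments="0 0 0 0 0 -0.8 2.8; 0 0 0 0 0 -2 2.8; 0 0 0 0 0 -3.5 2.8; 0 0 0 0 0 -5.5 2.8; 0 0 0 0 0 -8 2.8; 0 0 0 0 0 -11 2.8; 0 0 0 0 -1 -13 2.8; 0 0 0 0 -3 -13.5 2.8; 0 0 0 0 -6 -13.5 2.8; 0 0 0 0 -9 -13.5 2.8")

```text
time: 23.85
eef_pos: [0.5234, 0.113, 0.4631]
tcp_rot: [0.999, 0.047, 0.002, 0.0]
contact_force: [0.8, 0.4, -0.1]
opening: 0.328
```

>>> servo_tool(increments="0 0 0 -0.5 -2.5 0 2.8; 0 0 0 -1 -5 0 2.8; 0 0 0 -1 -8 0 2.8; 0 0 0 -1 -11 0 2.8; 0 0 0 -1 -13 0 2.8; 0 0 0 -1 -14 0 2.8; 0 0 0 -1 -14 0 2.8")

```text
time: 24.43
eef_pos: [0.4994, 0.2525, 0.4613]
tcp_rot: [0.999, 0.05, 0.001, -0.0]
contact_force: [-0.2, -0.1, -0.8]
opening: 0.326
```

```bash
python3 rod.py 17
python3 - <<'E'
from h import *
st()
im,d=ctrl.read_camera("side"); cv2.imwrite("pics/side17.png",im[60:360,180:580,::-1].repeat(2,0).repeat(2,1))
W=cloud("side",d).reshape(-1,3)[d.ravel()>0]
L=(W-hinge); l=np.c_[-(L@bx),L@by,L[:,2]]; q=l[(abs(l[:,1]-.11)<.025)&(l[:,2]>.05)&(l[:,2]<.25)&(l[:,0]>0)&(l[:,0]<.2)]
th=np.arctan(np.polyfit(q[:,0],q[:,2],1)[0]); print(len(q),th)
# slot frame
for th in (1.03,1.04):
  e=np.array([-np.cos(th),np.sin(th)]); n=np.array([np.sin(th),np.cos(th)]) # (boxx,z)
  h=np.array([.125,.1105]); slot=h+.115*e+(.001-.016)*n
  for a in(.68,.69,.70):
    tip=np.array([-.09,.084])+.2*np.array([np.cos(a),np.sin(a)]); r=tip-slot; print(th,a,'x',-(r@e),'z',r@n)
E
```

```text
[332 224   8   5  31] [335.4516129  225.80645161] ray 0.06705358800242835 0.05487958720852354 ang 0.6858863654478621 r 0.08664844347232871
depth 0.06812293845242466 0.0007590864735265451 0.05757362297348534 0.7016675448004599
t 24.4833 p [0.4997 0.2513 0.4611] yangle -84.36840017435851 z [ 0.001 -0.    -1.   ] F [ 0.6 -0.3  0.3] op 0.328 q [ 0.28 -0.05  1.56 -0.    1.63  1.76]
2924 1.0396808331725138
1.03 0.68 x -0.0007185354455179552 z 0.01510337876397808
1.03 0.69 x -0.002697768509315125 z 0.014815971133686774
1.03 0.7 x -0.004674028583881943 z 0.014508785872889748
1.04 0.68 x -0.000713783337371656 z 0.01394620752695393
1.04 0.69 x -0.002690043411938433 z 0.013639022266156944
1.04 0.7 x -0.0046631328729142794 z 0.01331209009312433
```

View pics/top17.png

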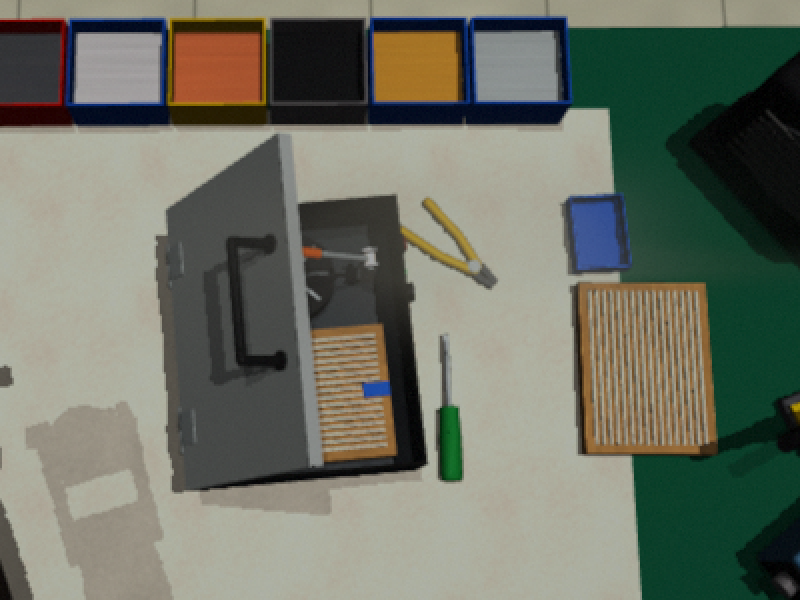

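View pics/side17.png

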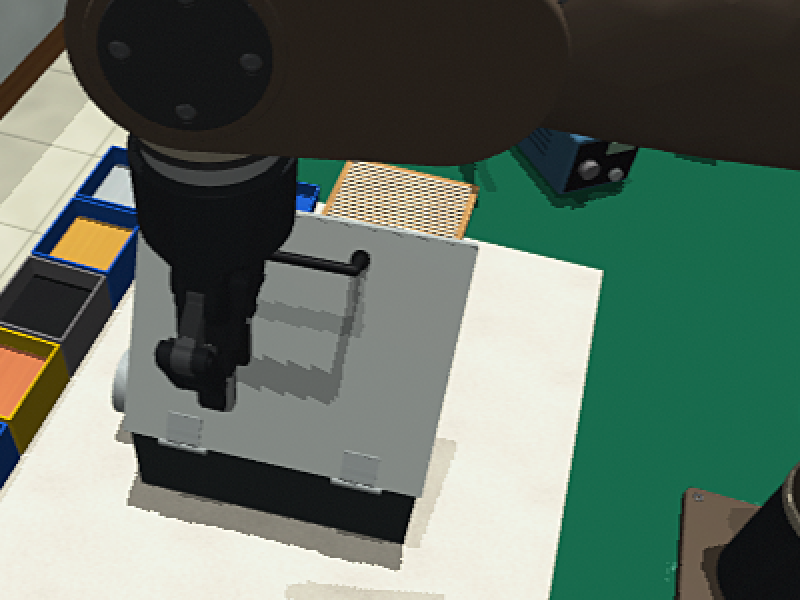

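The lid rests steady at 1.04, inside the 1.02–1.06 given for the rod in the slot. The rod is at about 0.685. The hand is clear, and nothing else on the bench has moved. I'm handing the job in.

```bash
python3 -c "
from plant import ctrl
print(ctrl.sign_off())"
```

```text
the job is handed in; nothing more can be done
None
```

The lid is propped open on the rod, the gripper is clear of everything, and I handed the job in at about 24.5 s of the 72 s allowed. Sign-off gives no verdict, so success is judged from my own checks.

**What I did:** I lifted the lid by the bar to about 1.58 rad, where it stood on its own. Then I unclipped the rod and swung it up, and lowered the lid slowly onto it. I let go only once the lid had stopped on the rod with about 7.5 N of resistance.

**One correction:** The rod slipped a little in the first grip and ended at about 0.61 rad, below the 0.63–0.74 needed to enter the slot. I gripped it again harder and set it to about 0.68.

**Last checks:**
- **Lid:** it read 1.040 rad both just after I opened the fingers and again after I pulled away, which is inside the 1.02–1.06 given for the rod in the slot.
- **Rod:** it reads about 0.685 rad. The depth-based readings came out 0.01–0.03 higher, because depth sees the sleeve's top surface.
- **Slot fit:** I calculate the rod's end at 13–15 mm past the plate and within about 5 mm of the slot's centre, using an assumed 0.2 m rod length (I measured about 0.195 m to the middle of the cap).
- **Not seen directly:** the lid hides the slot from both cameras, so the seating is inferred from the angles and the contact, not seen.
- **Other items:** those visible in the last pictures showed no movement. The flux bottle, tin and spool were outside those crops, and the arm never went near them.

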